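# Level the leaning jar rack with a wedge and stack the sample jars in it

### The job

The white jar rack on the bench leans because the rubber feet are gone from one end. While it is still empty, push the wooden wedge in under its low end until the rack sits level; then lay every sample jar from the tray on its side across the rack, filling the bottom row first and saddling the rest in the gaps between the jars below. Leave the rack level on the wedge and do not disturb the other things on the bench.

Things in the scene. Friction and masses are not known exactly. Their poses are not given: they have to be found in the camera images.
- rack: Leaning jar rack: loose, white steel, 1.2 kg. Base plate 96 mm (its x) by 160 mm (its y, lengthways) by 6 mm thick, open along both long sides. End plates 50 mm wide and 46 mm tall on it (inner faces at y = -73, +73 mm). Origin: middle of the base plate's UNDERSIDE; z up. The -y end is low at the start (leans about 0.10 rad). Level, the underside is 20 mm above the bench.
- good_feet (a point): Midway between the rack's two good feet, where they touch the bench (rack frame 0, 66, -20 mm): domed rubber feet 20 mm tall at x = -38 and +38 mm. They grip the bench and the rack tilts about them.
- low_edge (a point): Middle of the lower edge of the rack's low (-y) end, on the plate's underside (rack frame 0, -80, 0 mm), 5 mm above the bench at the start. The wedge goes in under it along the rack's +y, between two bare screw heads 6 mm tall (at y = -70, x = -38 and +38 mm), all that is left of the feet there.
- wedge: Wooden door wedge, 150 mm long, 40 mm wide, 70 g, straight taper from 2 mm (thin end) to 30 mm (thick end). Origin: middle of its flat underside; +x to the thin end (tip at x = 75 mm); z up. Pushing it in takes 5 to 12 N; friction keeps it where it is left. The rack is level with the thin end about 96 mm past the low edge and 54 mm of the thick end left outside.
- tray: Shallow steel tray that the jars lie in, fixed to the bench: 312 mm (its x) by 132 mm (its y), walls 12 mm high and 3 mm thick, floor 3 mm thick. Origin: middle of its underside. Seven places 38 mm apart along its x, grey ribs 4 mm high between them; the jars' axes lie along its y.
- place1 (a point): Where the middle of a jar lies in bottom-row place 1 of the rack (rack frame 0, -54, 23 mm); place 1 is at the low end. Jars lie along the rack's x; grey ribs 4 mm high part the places, 36 mm apart. Two neighbouring jars carry a third in the gap above them, 28.8 mm higher.
- place2 (a point): Where the middle of a jar lies in bottom-row place 2 of the rack (rack frame 0, -18, 23 mm); place 1 is at the low end. Jars lie along the rack's x; grey ribs 4 mm high part the places, 36 mm apart. Two neighbouring jars carry a third in the gap above them, 28.8 mm higher.
- place3 (a point): Where the middle of a jar lies in bottom-row place 3 of the rack (rack frame 0, 18, 23 mm); place 1 is at the low end. Jars lie along the rack's x; grey ribs 4 mm high part the places, 36 mm apart. Two neighbouring jars carry a third in the gap above them, 28.8 mm higher.
- place4 (a point): Where the middle of a jar lies in bottom-row place 4 of the rack (rack frame 0, 54, 23 mm); place 1 is at the low end. Jars lie along the rack's x; grey ribs 4 mm high part the places, 36 mm apart. Two neighbouring jars carry a third in the gap above them, 28.8 mm higher.
- jar1: Amber glass sample jar with a black screw cap, a plain cylinder 34 mm in diameter and 56 mm long with flat ends, about 60 g, lying on its side. Origin: its middle, on its axis; x along the axis. All jars are alike and 5 to 7 of them are there (None if absent). It can be picked from above by its two flat ends.
- jar2: Amber glass sample jar with a black screw cap, a plain cylinder 34 mm in diameter and 56 mm long with flat ends, about 60 g, lying on its side. Origin: its middle, on its axis; x along the axis. All jars are alike and 5 to 7 of them are there (None if absent). It can be picked from above by its two flat ends.
- jar3: Amber glass sample jar with a black screw cap, a plain cylinder 34 mm in diameter and 56 mm long with flat ends, about 60 g, lying on its side. Origin: its middle, on its axis; x along the axis. All jars are alike and 5 to 7 of them are there (None if absent). It can be picked from above by its two flat ends.
- jar4: Amber glass sample jar with a black screw cap, a plain cylinder 34 mm in diameter and 56 mm long with flat ends, about 60 g, lying on its side. Origin: its middle, on its axis; x along the axis. All jars are alike and 5 to 7 of them are there (None if absent). It can be picked from above by its two flat ends.
- jar5: Amber glass sample jar with a black screw cap, a plain cylinder 34 mm in diameter and 56 mm long with flat ends, about 60 g, lying on its side. Origin: its middle, on its axis; x along the axis. All jars are alike and 5 to 7 of them are there (None if absent). It can be picked from above by its two flat ends.
- jar6: Amber glass sample jar with a black screw cap, a plain cylinder 34 mm in diameter and 56 mm long with flat ends, about 60 g, lying on its side. Origin: its middle, on its axis; x along the axis. All jars are alike and 5 to 7 of them are there (None if absent). It can be picked from above by its two flat ends.
- jar7: Amber glass sample jar with a black screw cap, a plain cylinder 34 mm in diameter and 56 mm long with flat ends, about 60 g, lying on its side. Origin: its middle, on its axis; x along the axis. All jars are alike and 5 to 7 of them are there (None if absent). It can be picked from above by its two flat ends.
- dropper1: Bystander: small amber dropper bottle, 30 mm in diameter, 87 mm tall, standing upright. Origin: centre of its underside.
- dropper2: Bystander: small amber dropper bottle, 30 mm in diameter, 87 mm tall, standing upright. Origin: centre of its underside.
- dropper3: Bystander: small amber dropper bottle, 30 mm in diameter, 87 mm tall, standing upright. Origin: centre of its underside.
- beaker: Bystander: small empty glass beaker, 52 mm across, 70 mm tall. Origin: centre of its underside.
- slide_box: Bystander: closed slide box 87 x 177 x 34 mm, lying flat. Origin: centre of its underside.

How it is judged (in metres and radians):
On the way:
1. the rack, still empty, sits level on the wedge, with the gripper off both (angle between rack's own z axis and vertical below 0.014 rad and contact force between wedge and rack above 1 N and y of wedge in the frame of rack between -0.12 and -0.03 m and contact force between the fingers and rack below 0.2 N and contact force between the fingers and wedge below 0.2 N and horizontal distance between each of jar1, jar2, jar3, jar4, jar5, jar6, jar7 and rack above 0.1 m), for 0.4 s.
At the end, for the whole second after the job is handed in: The rack is level within 0.014 rad, resting on the wedge under its low end; all four bottom places hold a jar (within 20 mm); every jar lies across the rack, centred within 18 mm, square within 0.15 rad, at the height of the bottom row or a saddled row (within 4 mm), at rest (angle between rack's own z axis and vertical below 0.014 rad and contact force between wedge and rack above 1 N and y of wedge in the frame of rack between -0.12 and -0.03 m and distance between any of jar1, jar2, jar3, jar4, jar5, jar6, jar7 and place1 below 0.02 m and distance between any of jar1, jar2, jar3, jar4, jar5, jar6, jar7 and place2 below 0.02 m and distance between any of jar1, jar2, jar3, jar4, jar5, jar6, jar7 and place3 below 0.02 m and distance between any of jar1, jar2, jar3, jar4, jar5, jar6, jar7 and place4 below 0.02 m and x of jar1 in the frame of rack between -0.018 and 0.018 m and y of jar1 in the frame of rack between -0.062 and 0.062 m and angle between the x axis of each of jar1, jar2, jar3, jar4, jar5, jar6, jar7 and the x axis of rack, either way round below 0.15 rad and (z of jar1 in the frame of rack between 0.019 and 0.027 m or z of jar1 in the frame of rack between 0.0478 and 0.0558 m or z of jar1 in the frame of rack between 0.0767 and 0.0847 m) and linear speed of each of jar1, jar2, jar3, jar4, jar5, jar6, jar7, rack, wedge below 0.02 m/s and x of jar2 in the frame of rack between -0.018 and 0.018 m and y of jar2 in the frame of rack between -0.062 and 0.062 m and (z of jar2 in the frame of rack between 0.019 and 0.027 m or z of jar2 in the frame of rack between 0.0478 and 0.0558 m or z of jar2 in the frame of rack between 0.0767 and 0.0847 m) and x of jar3 in the frame of rack between -0.018 and 0.018 m and y of jar3 in the frame of rack between -0.062 and 0.062 m and (z of jar3 in the frame of rack between 0.019 and 0.027 m or z of jar3 in the frame of rack between 0.0478 and 0.0558 m or z of jar3 in the frame of rack between 0.0767 and 0.0847 m) and x of jar4 in the frame of rack between -0.018 and 0.018 m and y of jar4 in the frame of rack between -0.062 and 0.062 m and (z of jar4 in the frame of rack between 0.019 and 0.027 m or z of jar4 in the frame of rack between 0.0478 and 0.0558 m or z of jar4 in the frame of rack between 0.0767 and 0.0847 m) and x of jar5 in the frame of rack between -0.018 and 0.018 m and y of jar5 in the frame of rack between -0.062 and 0.062 m and (z of jar5 in the frame of rack between 0.019 and 0.027 m or z of jar5 in the frame of rack between 0.0478 and 0.0558 m or z of jar5 in the frame of rack between 0.0767 and 0.0847 m) and x of jar6 in the frame of rack between -0.018 and 0.018 m and y of jar6 in the frame of rack between -0.062 and 0.062 m and (z of jar6 in the frame of rack between 0.019 and 0.027 m or z of jar6 in the frame of rack between 0.0478 and 0.0558 m or z of jar6 in the frame of rack between 0.0767 and 0.0847 m) and x of jar7 in the frame of rack between -0.018 and 0.018 m and y of jar7 in the frame of rack between -0.062 and 0.062 m and (z of jar7 in the frame of rack between 0.019 and 0.027 m or z of jar7 in the frame of rack between 0.0478 and 0.0558 m or z of jar7 in the frame of rack between 0.0767 and 0.0847 m)); the robot touches nothing.
It fails at once if a bystander (dropper bottle, beaker, slide box) is moved by more than 4 cm or tipped over (distance of any of dropper1, dropper2, dropper3, beaker, slide_box from where it was at the start of the episode above 0.04 m or angle between any of dropper1, dropper2, dropper3, beaker, slide_box's own z axis and vertical above 0.6 rad).
Of jar1, jar2, jar3, jar4, jar5, jar6, jar7 only 5 to 7 are there at a start; the rules pass over those that are not, and their reading is None.
At some moment in a run one of wedge, jar1, jar2, jar3, jar4, jar5, jar6, jar7 may be knocked a few centimetres aside while the robot is not near it.
Once in a run the grip may slacken for a moment while it holds something.
It also fails if it takes over 210 s, if anything falls off the work surface, if the arm or the gripper's body presses on something with over 40 N, if the wrist force passes 120 N, or if a joint passes its speed limit or range.

### The arm

A 6-joint arm with a two-finger parallel gripper is mounted at the origin on the work surface. World frame = base frame: x ahead of the robot, y to its left, z up, the work surface at z = 0. Lengths are in mm, angles in rad, forces in N, time in s.
With the tool pointing down it reaches from about 350 to 775 mm from the base axis. Payload 7.3 kg.
Tool frame: the origin (TCP) lies on the mounting face of the last link; the fingertips stand 178 mm ahead of it and the grasp point (between the pads) lies 159 mm ahead of it; z points along the fingers, y is the line along which they close (so a half turn about z gives the same grasp; the last joint's range is limited). The gripper opens to 92 mm and grips with 3 to 60 N. Pads are 19 mm wide; open, the fingers measure 130 mm over their backs; the gripper's body (75 mm by 190 mm) begins 47 mm behind the grasp point.
Start: joints at [-1.287, 0.342, 1.524, -0, 1.275, -0.146], TCP at [218.781, -477.245, 404.741] pointing down, gripper open.
Joint ranges: [-2.53, 2.53], [-0.77, 2.02], [0.04, 2.7], [-1, 4.14], [0.28, 2.66], [-3.11, 3.11]. Speed limits (rad/s): [2.57, 2.57, 3.14, 3.14, 3.14, 3.14].

### API

Orientations are given as [roll, pitch, yaw] about the fixed x, y, z axes, in that order (R = Rz(yaw) Ry(pitch) Rx(roll)).
In Python, from plant import bot, workorder, sensors, capture gives the robot as it stands (bot), with the cameras as plain functions, the job (workorder) and the readings (sensors).
- The arm moves only by the shell command python3 shift.py 'ROWS'. ROWS is a JSON list of rows, 1 to 5 of them, each of 5 numbers: the finger opening in mm, then dx, dy, dz in mm, then a turn about the tool's z in rad; each row is the pose to reach, as a shift and turn from the pose commanded when the command began, along the tool's axes at that moment; what a row does not reach only later rows make up. A row lasts 1/8 s, in which the tool goes at most 62.5 mm and 0.188 rad, less where a joint would pass 70% of its speed; a pose out of reach is approached as far as the arm can. The fingers move at their own pace and stop on an object; the grip force is fixed at half the most. Time passes only in rows, so rows that do not move let the fingers close. It prints the time, the measured TCP pose, the force, the opening and the grip force at its end.
- sensors.get_obs(): the state, without advancing time (a new reading comes with each control period).
- capture(name): name is "scene" or "top"; returns a dict with "color" (400x640x3 uint8, red, green, blue), "K" (3x3 intrinsics, pixels), "R" (3x3) and "t" (3): a world point X has camera coordinates R X + t. Camera axes: x right, y down, z forward; pixel columns grow to the right and rows downward; lengths in mm; the calibration is good to about 2 mm. A picture is of the moment at which its call begins. There is no depth.
- workorder.close_job(): hands the job in; it is judged then, once.
The state is a dict: "time": time; "joint_positions": joint angles; "dq": joint speeds; "tau": joint torques, N m; "tool_pos": TCP position; "tcp_rot": TCP orientation; "contact_force": force on the tool from outside, world axes, zero at the start; "moment": the same for the moment, N m; "grip_width": finger opening in mm; "finger_force": force on a finger pad.
Only numpy, scipy, OpenCV 4.12 (cv2) and the standard library are available. Lean on these libraries where they do the work, as an engineer would, in place of code of your own. Each camera call takes 0.05 s, during which the arm holds its last target. There are 200 camera calls.

## Working session

There is one attempt and no reset: what is moved stays moved. The work goes in short steps, Python scripts to look and compute and a shell command to move; the robot and the scene stay as the last step left them, time stands still between calls to the robot, and variables do not carry over. Pictures are saved under pics/ and viewed, at most 14 in all, crops included, and the job is handed in when it is done.

```bash
ls; mkdir -p pics
cat > h.py <<'E'
from plant import bot, workorder, sensors, capture
import numpy as np, cv2
def snap(cam,name):
    c=capture(cam); np.savez('%s.npz'%cam,**c)
    cv2.imwrite('pics/%s.png'%name,cv2.cvtColor(c['color'],cv2.COLOR_RGB2BGR)); return c
def px2w(c,u,v,z):
    d=np.linalg.inv(c['K'])@[u,v,1]; d=c['R'].T@d; o=-c['R'].T@c['t']
    return o+d*(z-o[2])/d[2]
def w2px(c,X):
    p=c['K']@(c['R']@np.asarray(X,float)+c['t']); return p[:2]/p[2]
E
python3 - <<'E'
from h import *
for n in('top','scene'):
    c=snap(n,n+'0'); print(n,c['K'].round(1).tolist(),(-c['R'].T@c['t']).round(0),c['R'].round(2).tolist())
print(sensors.get_obs())
E
```

```text
pics
plant.py
shift.py
top [[482.8, 0.0, 326.0], [0.0, 482.8, 207.2], [0.0, 0.0, 1.0]] [ 468.   66. 1251.] [[-0.01, -1.0, -0.0], [-0.99, 0.01, -0.1], [0.1, 0.0, -0.99]]
scene [[443.5, 0.0, 320.6], [0.0, 443.5, 204.0], [0.0, 0.0, 1.0]] [990. 420. 893.] [[-0.67, 0.75, -0.01], [0.64, 0.56, -0.53], [-0.39, -0.36, -0.85]]
{'time': 0.1, 'joint_positions': array([-1.28701505e+00,  3.42602859e-01,  1.52491375e+00,  6.67947676e-06,
        1.27537107e+00, -1.45960421e-01]), 'dq': array([-0.000312  , -0.00261829, -0.0032701 ,  0.00109519, -0.0005493 ,
        0.0010101 ]), 'tau': array([ 1.25245693e-03, -4.32006383e+01, -2.44694960e+01,  7.19551393e-02,
        5.26176696e-02, -6.50677021e-05]), 'tool_pos': array([ 218.7391235 , -477.12617744,  404.14305094]), 'tcp_rot': array([-3.14031233e+00, -1.94671213e-04,  4.29739619e-01]), 'contact_force': array([ 0.6306578 ,  0.12319511, -0.72046377]), 'moment': array([-0.01497233, -0.00867921, -0.02406115]), 'finger_force': 0.0, 'grip_width': 91.59310865933293}
```

View pics/top0.png

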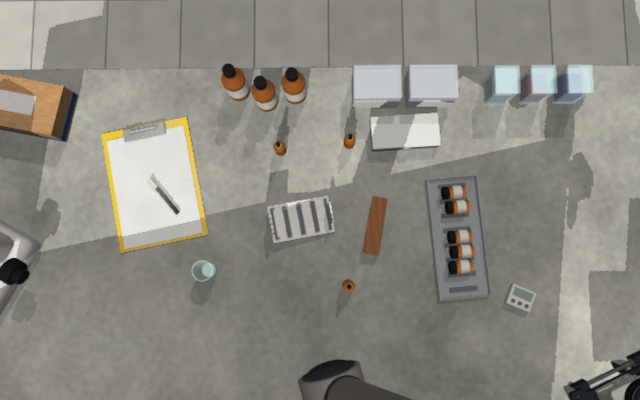

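View pics/scene0.png

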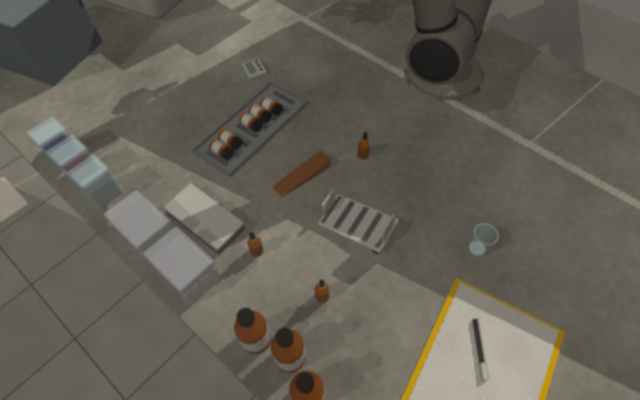

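Top view: 5 jars in the tray (≈(455,191)…(461,268)), wedge at (375,226), rack at (300,220), droppers (280,148), (349,141), (348,286), beaker (203,271), and slide box (405,130). I'll enlarge the rack, wedge and tray.

Run:
```python
import cv2
a=cv2.imread('pics/top0.png'); b=cv2.imread('pics/scene0.png')
cv2.imwrite('pics/c1.png',cv2.resize(a[170:310,250:395],None,fx=4,fy=4,interpolation=cv2.INTER_CUBIC)) 
cv2.imwrite('pics/c2.png',cv2.resize(b[140:260,265:410],None,fx=5,fy=5,interpolation=cv2.INTER_CUBIC))
cv2.imwrite('pics/c3.png',cv2.resize(a[165:310,395:520],None,fx=4,fy=4,interpolation=cv2.INTER_CUBIC))
```

```text
(no output)
```

View pics/c1.png

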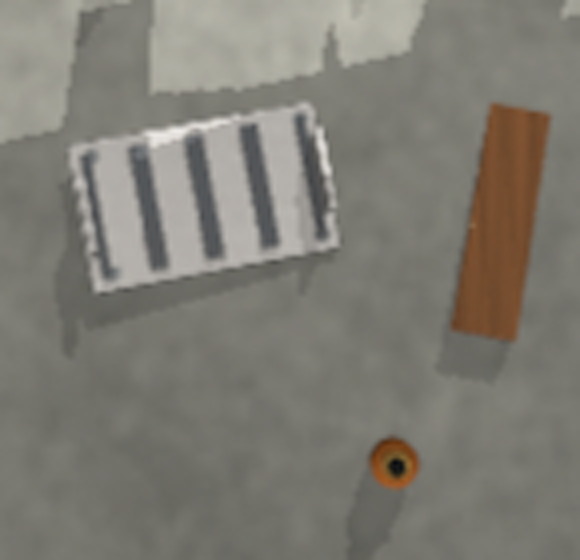

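View pics/c2.png

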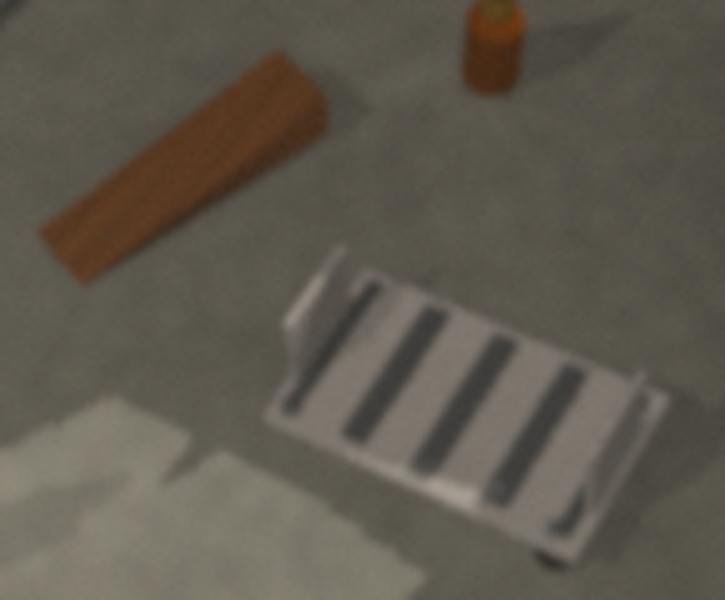

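View pics/c3.png

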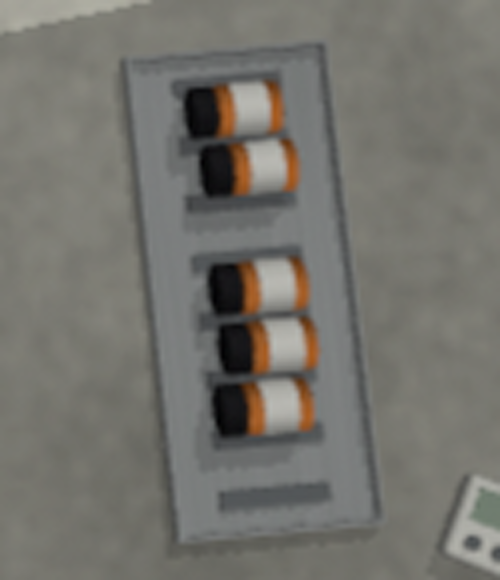

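```bash
cat > fit.py <<'E'
from h import *
from scipy.optimize import least_squares
from scipy.spatial.transform import Rotation as Ro
T=dict(np.load('top.npz'));S=dict(np.load('scene.npz'))
def rackT(p,lean):
    # pivot at good feet on bench: rack(0,66,-20)
    R=Ro.from_euler('z',p[2])*Ro.from_euler('x',lean)
    foot=np.array([p[0],p[1],0]); return lambda q: foot+R.apply(np.asarray(q,float)-[0,66,-20])
def fit(f,pts,p0):
    r=lambda p:np.concatenate([w2px(c,f(p)(q))-uv for c,q,uv in pts])
    s=least_squares(r,p0,loss='soft_l1',x_scale=[10,10,.1][:len(p0)]); return s.x,r(s.x).reshape(-1,2)
def wedT(p):
    R=Ro.from_euler('z',p[2]); return lambda q: np.array([p[0],p[1],0])+R.apply(np.asarray(q,float))
E
python3 - <<'E'
from fit import *
a=lambda u,v:np.array([250+u/4-.4,170+v/4-.4]); b=lambda u,v:np.array([265+u/5-.4,140+v/5-.4])
rp=[(T,(48,80,6),a(70,147)),(T,(48,-80,6),a(310,103)),(T,(-48,-80,6),a(340,245)),(T,(-48,80,6),a(97,290)),
(S,(48,-80,6),b(268,415)),(S,(48,80,6),b(570,562)),(S,(-48,80,6),b(668,400)),(S,(-48,-80,6),b(365,270))]
for n,s in(('T',rp[:4]),('S',rp[4:]),('both',rp)):
    p,r=fit(lambda p:rackT(p,p[3]),s,[450,160,.18,.1]); print(n,p.round(3),np.abs(r).max().round(1)); 
f=rackT(p,p[3]); print('low',f((0,-80,0)),'c',f((0,0,0)))
wp=[(T,(75,20,2),a(490,103)),(T,(75,-20,2),a(550,115)),(T,(-75,20,30),a(452,330)),(T,(-75,-20,30),a(516,340)),
(S,(75,20,2),b(85,285)),(S,(75,-20,2),b(40,233)),(S,(-75,-20,30),b(282,50)),(S,(-75,20,30),b(327,100))]
for n,s in(('T',wp[:4]),('S',wp[4:]),('both',wp)):
    p,r=fit(wedT,s,[450,-60,0]); print('w',n,p.round(3),r.round(1).tolist())
for (u,v) in [(234,110),(248,167),(259,285),(269,346),(263,406)]:
    print('jar',px2w(T,395+u/4-.4,165+v/4-.4,24).round(1))
for (u,v) in [(123,57),(325,45),(380,525),(178,540)]: print('tray',px2w(T,395+u/4-.4,165+v/4-.4,12).round(1))
print('drop',[px2w(T,u,v,80).round(0)[:2] for u,v in((348,286),(280,147),(349,139))],'beak',px2w(T,203,270,60).round(0),'box',px2w(T,405,118,34).round(0))
E
```

```text
Traceback (most recent call last):
  File "fit.py", line 11, in fit
    s=least_squares(r,p0,loss='soft_l1',x_scale=[10,10,.1][:len(p0)]); return s.x,r(s.x).reshape(-1,2)
ValueError: Inconsistent shapes between `x_scale` and `x0`.
```

```bash
sed -i 's/\[10,10,.1\]\[/[10,10,.1,.1][/' fit.py
cat > m1.py <<'E'
from fit import *
a=lambda u,v:np.array([250+u/4-.4,170+v/4-.4]); b=lambda u,v:np.array([265+u/5-.4,140+v/5-.4])
rp=[(T,(48,80,6),a(70,147)),(T,(48,-80,6),a(310,103)),(T,(-48,-80,6),a(340,245)),(T,(-48,80,6),a(97,290)),
(S,(48,-80,6),b(268,415)),(S,(48,80,6),b(570,562)),(S,(-48,80,6),b(668,400)),(S,(-48,-80,6),b(365,270))]
for n,s in(('T',rp[:4]),('S',rp[4:]),('both',rp)):
    p,r=fit(lambda p:rackT(p,p[3]),s,[450,160,.18,.1]); print(n,p.round(3),r.round(1).tolist()); 
f=rackT(p,p[3]); print('low',f((0,-80,0)),'c',f((0,0,0)))
wp=[(T,(75,20,2),a(490,103)),(T,(75,-20,2),a(550,115)),(T,(-75,20,30),a(452,330)),(T,(-75,-20,30),a(516,340)),
(S,(75,20,2),b(85,285)),(S,(75,-20,2),b(40,233)),(S,(-75,-20,30),b(282,50)),(S,(-75,20,30),b(327,100))]
for n,s in(('T',wp[:4]),('S',wp[4:]),('both',wp)):
    p,r=fit(wedT,s,[450,-60,0]); print('w',n,p.round(3),r.round(1).tolist())
for (u,v) in [(234,110),(248,167),(259,285),(269,346),(263,406)]:
    print('jar',px2w(T,395+u/4-.4,165+v/4-.4,24).round(1))
for (u,v) in [(123,57),(325,45),(380,525),(178,540)]: print('tray',px2w(T,395+u/4-.4,165+v/4-.4,12).round(1))
print('drop',[px2w(T,u,v,80).round(0)[:2] for u,v in((348,286),(280,147),(349,139))],'beak',px2w(T,203,270,60).round(0),'box',px2w(T,405,118,34).round(0))
E
python3 m1.py
```

```text
T [5.52352e+02 2.02492e+02 1.95000e-01 2.12000e-01] [[-0.2, -0.6], [0.0, -0.2], [-0.1, 0.2], [0.2, 0.6]]
S [5.52337e+02 2.03747e+02 1.68000e-01 1.22000e-01] [[-1.6, 0.4], [-0.0, 0.0], [0.5, -0.3], [0.5, -0.2]]
both [5.52437e+02 2.02692e+02 1.79000e-01 1.14000e-01] [[-1.0, -0.5], [0.3, -0.1], [-0.3, 0.8], [-1.2, 0.8], [-2.1, 0.5], [-0.1, -0.1], [0.0, -0.6], [-0.4, -0.3]]
low [578.64183707  57.71352172   3.25481047] c [564.50509172 135.92646864  12.35906031]
w T [ 5.48573e+02 -5.60950e+01 -1.90000e-01] [[-0.1, -0.0], [0.1, -0.3], [0.2, -0.0], [-0.2, 0.4]]
w S [ 5.46708e+02 -5.37570e+01 -1.91000e-01] [[-0.1, 0.4], [-0.4, -0.1], [-0.1, -0.2], [0.7, -0.2]]
w both [ 5.47673e+02 -5.50330e+01 -1.91000e-01] [[-0.4, 0.3], [-0.3, 0.1], [-0.3, 0.3], [-0.6, 0.7], [-0.7, 0.3], [-1.0, -0.1], [-0.8, -0.2], [0.1, -0.2]]
jar [ 630.  -256.1   24. ]
jar [ 593.3 -263.8   24. ]
jar [ 518.  -268.2   24. ]
jar [ 479.5 -273.2   24. ]
jar [ 441.9 -268.1   24. ]
tray [ 666.7 -188.5   12. ]
tray [ 673.7 -319.6   12. ]
tray [ 366.5 -342.7   12. ]
tray [ 357.9 -214.8   12. ]
drop [array([398.,  18.]), array([738., 182.]), array([757.,  11.])] beak [437. 372.  60.] box [ 822. -136.   34.]
```

```bash
cat > go.py <<'E'
# waypoints: x,y,zgrasp,yaw ... -> tool-axis shifts, each from the previous waypoint
import sys; from h import *
from scipy.spatial.transform import Rotation as Ro
o=sensors.get_obs(); p=o['tool_pos']; y=o['tcp_rot'][2]; g=p-[0,0,159]
print('now',g.round(1),round(y,3),'q',o['joint_positions'].round(2),'t',round(o['time'],1),'w',round(o['grip_width'],1),'F',o['contact_force'].round(1))
for s in sys.argv[1:]:
    w=np.array(eval('['+s+']'),float); R=Ro.from_euler('xyz',[np.pi,0,y]); d=R.inv().apply(w[:3]-g); t=(y-w[3]+np.pi)%(2*np.pi)-np.pi
    print(d.round(1),'turn',round(t,3),'rows',round(max(np.linalg.norm(d)/62.5,abs(t)/.188),1)); g=w[:3]; y=w[3]
E
python3 go.py 486.8,-43.2,130,-.19 486.8,-43.2,21,-.19
```

```text
now [ 218.7 -477.1  245.1] 0.43 q [-1.29  0.34  1.52  0.    1.28 -0.15] t 0.1 w 91.6 F [ 0.6  0.1 -0.7]
[ 424.5 -282.8  115.1] turn 0.62 rows 8.4
[  0.  -0. 109.] turn 0.0 rows 1.7
```

```bash
python3 shift.py '[[70,212,-141,40,0],[70,212,-141,40,0],[70,212,-141,40,0],[70,212,-141,40,0],[70,212,-141,40,0]]'; python3 shift.py '[[70,213,-142,75,0],[70,213,-142,75,0],[70,213,-142,75,0],[70,213,-142,75,0],[70,213,-142,75,0]]';python3 shift.py '[[70,0,0,0,0.62],[70,0,0,0,0.62],[70,0,0,0,0.62],[70,0,0,0,0.62],[70,0,0,0,0.62]]'
python3 - <<'E'
from h import *
c=snap('top','t1'); cv2.imwrite('pics/t1c.png',cv2.resize(cv2.cvtColor(c['color'][150:320,240:500],cv2.COLOR_RGB2BGR),None,fx=3,fy=3))
E
python3 go.py 486.8,-43.2,21,-.19
```

```text
time: 0.72
tool_pos: [353.8, -257.6, 364.0]
tcp_rot: [-3.139, 0.0, 0.435]
contact_force: [0.4, -0.3, 0.7]
grip_width: 69.6
finger_force: 0.0
time: 1.35
tool_pos: [488.2, -41.1, 288.5]
tcp_rot: [-3.141, 0.001, 0.433]
contact_force: [0.2, 0.2, -0.5]
grip_width: 70.0
finger_force: 0.0
time: 1.98
tool_pos: [487.2, -44.1, 289.8]
tcp_rot: [3.141, -0.0, -0.191]
contact_force: [0.7, -0.6, 0.2]
grip_width: 70.2
finger_force: 0.0
now [487.2 -44.  130.8] -0.19 q [-0.25  0.41  1.78 -0.    0.95  1.51] t 2.0 w 69.7 F [ 0.7  0.4 -0.3]
[ -0.5  -0.7 109.8] turn -0.0 rows 1.8
```

View pics/t1c.png

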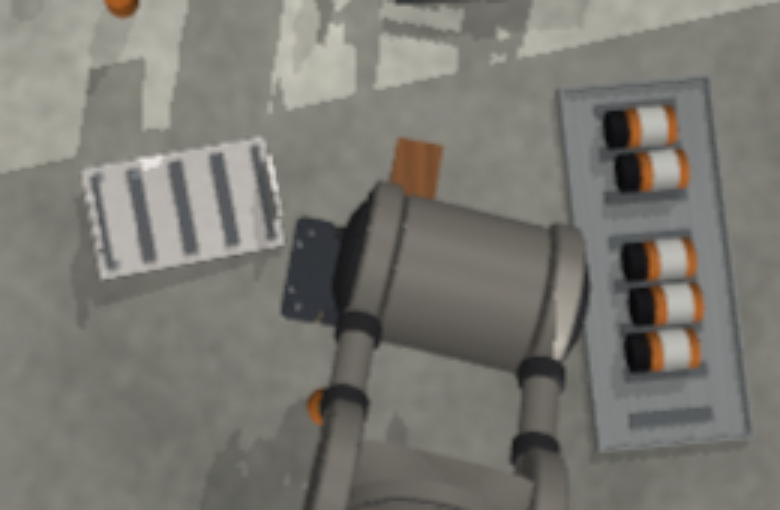

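The wedge tip still sits at the same pixels (372,196)–(388,199) and the gripper is lined up over its thick end; the tray and rack are unchanged. Grasping the wedge.

```bash
python3 shift.py '[[70,0,-1,60,0],[70,0,-1,100,0],[70,0,-1,109,0],[70,0,-1,109,0],[70,0,-1,109,0]]'; python3 shift.py '[[0,0,0,0,0],[0,0,0,0,0],[0,0,0,0,0],[0,0,0,0,0],[0,0,0,0,0]]';python3 shift.py '[[0,0,0,-60,0],[0,0,0,-110,0],[0,0,0,-110,0],[0,0,0,-110,0]]'; python3 go.py 604.6,-85.7,132,-.19 604.6,-85.7,132,1.749
```

```text
time: 2.65
tool_pos: [488.1, -42.2, 182.2]
tcp_rot: [3.141, -0.003, -0.19]
contact_force: [0.0, -0.6, 0.4]
grip_width: 69.8
finger_force: 0.0
time: 3.28
tool_pos: [487.4, -41.9, 180.9]
tcp_rot: [3.141, -0.0, -0.19]
contact_force: [-1.3, 0.7, 4.2]
grip_width: 39.9
finger_force: 30.0
time: 3.78
tool_pos: [487.0, -41.8, 290.0]
tcp_rot: [-3.142, 0.001, -0.19]
contact_force: [-0.1, -1.0, -0.9]
grip_width: 40.0
finger_force: 30.0
now [487.  -41.8 131. ] -0.19 q [-0.24  0.41  1.78 -0.    0.95  1.52] t 3.8 w 40.0 F [-0.1 -1.  -0.9]
[123.8  20.9  -1. ] turn -0.0 rows 2.0
[0. 0. 0.] turn -1.939 rows 10.3
```

```bash
python3 shift.py '[[0,60,10,0,0],[0,120,20,0,0],[0,124,21,0,0],[0,124,21,0,0]]'; python3 shift.py '[[0,0,0,0,-0.18],[0,0,0,0,-0.36],[0,0,0,0,-0.54],[0,0,0,0,-0.72],[0,0,0,0,-0.9]]';python3 shift.py '[[0,0,0,0,-0.18],[0,0,0,0,-0.36],[0,0,0,0,-0.54],[0,0,0,0,-0.72],[0,0,0,0,-0.9]]';python3 shift.py '[[0,0,0,0,-0.14],[0,0,0,0,-0.14],[0,0,0,0,-0.14]]'
python3 - <<'E'
from h import *
c=snap('scene','s2'); c=c['color'][90:290,220:460]; cv2.imwrite('pics/s2c.png',cv2.resize(cv2.cvtColor(c,cv2.COLOR_RGB2BGR),None,fx=3,fy=3))
E
python3 go.py 604.6,-85.7,132,1.749 604.6,-85.7,21.5,1.749 585.7,18.7,21.5,1.749
```

```text
time: 4.28
tool_pos: [604.5, -85.9, 288.2]
tcp_rot: [-3.141, 0.005, -0.19]
contact_force: [-0.2, -0.0, -0.4]
grip_width: 39.9
finger_force: 30.0
time: 4.9
tool_pos: [603.7, -85.2, 290.2]
tcp_rot: [-3.14, 0.001, 0.716]
contact_force: [0.3, 0.1, -0.1]
grip_width: 39.9
finger_force: 30.0
time: 5.52
tool_pos: [603.7, -85.2, 290.2]
tcp_rot: [-3.139, -0.001, 1.616]
contact_force: [-0.3, -0.4, -0.3]
grip_width: 39.7
finger_force: 30.0
time: 5.9
tool_pos: [604.6, -85.6, 290.6]
tcp_rot: [-3.141, -0.0, 1.747]
contact_force: [1.6, -0.2, -1.3]
grip_width: 39.8
finger_force: 30.0
now [604.7 -85.7 131.6] 1.748 q [-0.27  0.6   1.43 -0.    1.11 -0.44] t 6.0 w 39.5 F [-0.2 -0.2  0. ]
[ 0.  -0.1 -0.4] turn -0.001 rows 0.0
[  0.   -0.  110.5] turn 0.0 rows 1.8
[ 1.061e+02 -1.000e-01 -0.000e+00] turn 0.0 rows 1.7
```

View pics/s2c.png

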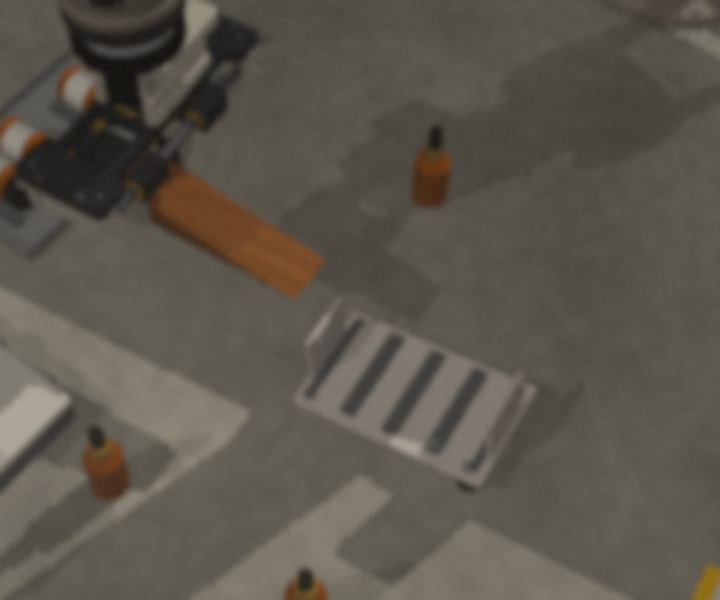

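The wedge is held level at (240,230), tip toward the rack's low end at (325,350). Lower and start pushing.

```bash
python3 shift.py '[[0,0,0,60,0],[0,0,0,100,0],[0,0,0,109,0],[0,0,0,109,0],[0,0,0,109,0]]'; python3 shift.py '[[0,10,0,0,0],[0,20,0,0,0],[0,30,0,0,0],[0,40,0,0,0],[0,50,0,0,0]]';python3 shift.py '[[0,5,0,0,0],[0,10,0,0,0],[0,15,0,0,0],[0,20,0,0,0],[0,25,0,0,0]]'; python3 go.py 585.7,18.7,21.5,1.749
```

```text
time: 6.58
tool_pos: [605.5, -86.1, 182.7]
tcp_rot: [3.14, 0.001, 1.749]
contact_force: [0.4, 0.4, -1.2]
grip_width: 39.9
finger_force: 30.0
time: 7.2
tool_pos: [596.2, -36.3, 181.7]
tcp_rot: [3.142, 0.0, 1.75]
contact_force: [0.0, -2.8, -1.4]
grip_width: 39.5
finger_force: 30.0
time: 7.82
tool_pos: [591.7, -11.9, 181.6]
tcp_rot: [-3.141, -0.0, 1.75]
contact_force: [0.3, -4.0, -3.3]
grip_width: 39.8
finger_force: 30.0
now [591.7 -11.9  22.6] 1.75 q [-0.15  0.71  1.57 -0.    0.86 -0.33] t 7.8 w 39.8 F [ 0.3 -4.  -3.3]
[31.2 -0.5  1.1] turn 0.001 rows 0.5
```

```bash
python3 shift.py '[[0,6,0,0,0],[0,12,0,0,0],[0,18,0,0,0],[0,25,0,0,0],[0,31,0,0,0]]'; python3 shift.py '[[0,0,0,0,0],[0,0,0,0,0]]'; python3 shift.py '[[70,0,0,0,0],[70,0,0,0,0],[70,0,0,0,0]]';python3 shift.py '[[70,0,0,-60,0],[70,0,0,-120,0],[70,0,0,-180,0],[70,0,0,-180,0]]';  python3 shift.py '[[70,-200,0,0,0],[70,-200,0,0,0],[70,-200,0,0,0],[70,-200,0,0,0],[70,-200,0,0,0]]'
python3 - <<'E'
from h import *
a=snap('scene','s3')['color'][150:250,290:420];b=snap('top','t3')['color'][180:260,250:380]
f=lambda x:cv2.resize(cv2.cvtColor(x,cv2.COLOR_RGB2BGR),None,fx=6,fy=6,interpolation=cv2.INTER_CUBIC)
cv2.imwrite('pics/s3c.png',f(a)); cv2.imwrite('pics/t3c.png',f(b))
E
```

```text
time: 8.45
tool_pos: [586.1, 18.9, 181.6]
tcp_rot: [-3.141, -0.0, 1.75]
contact_force: [0.9, -2.7, -4.3]
grip_width: 40.0
finger_force: 30.0
time: 8.7
tool_pos: [586.1, 18.8, 181.5]
tcp_rot: [-3.141, -0.001, 1.75]
contact_force: [0.2, 0.9, -5.3]
grip_width: 39.7
finger_force: 30.0
time: 9.07
tool_pos: [586.5, 18.2, 182.1]
tcp_rot: [3.141, 0.0, 1.75]
contact_force: [-0.7, 0.2, -0.3]
grip_width: 65.0
finger_force: 0.0
time: 9.57
tool_pos: [587.1, 18.2, 367.6]
tcp_rot: [3.13, 0.003, 1.75]
contact_force: [0.7, -0.7, -0.7]
grip_width: 70.1
finger_force: 0.0
time: 10.2
tool_pos: [621.7, -179.0, 360.6]
tcp_rot: [-3.14, -0.001, 1.748]
contact_force: [0.1, 0.9, 0.0]
grip_width: 70.0
finger_force: 0.0
```

View pics/s3c.png

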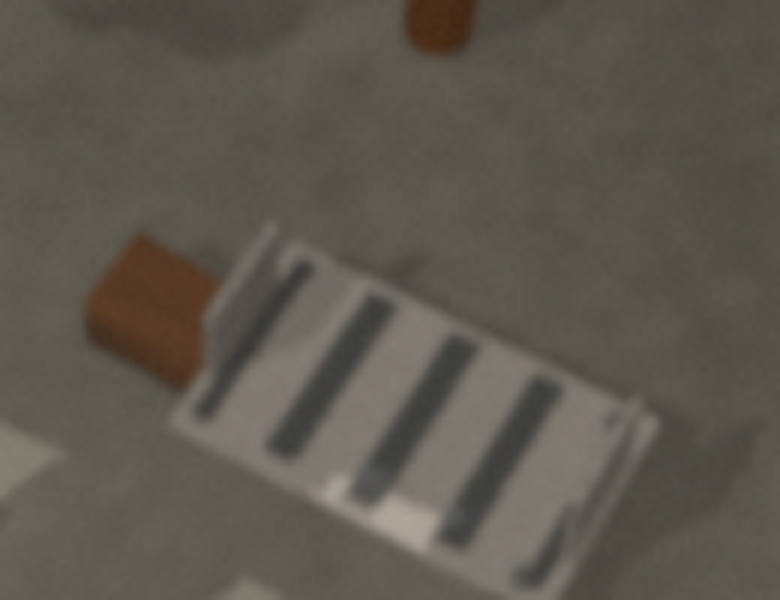

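View pics/t3c.png

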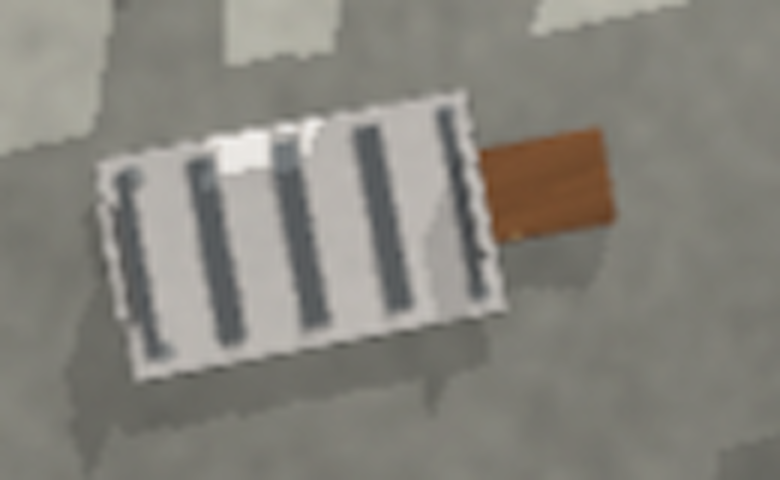

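The wedge is under the low end, with its thick end at top-view crop corners (600,128)/(616,218). Rack corners are (97,160), (466,92), (507,310), (138,380).

```bash
cat > m3.py <<'E'
from fit import *
a=lambda u,v:np.array([250+u/6-.42,180+v/6-.42]); b=lambda u,v:np.array([290+u/6-.42,150+v/6-.42])
t=[(T,(48,80,6),a(97,160)),(T,(48,-80,6),a(466,92)),(T,(-48,-80,6),a(507,310)),(T,(-48,80,6),a(138,380))]
s=[(S,(48,-80,6),b(172,422)),(S,(-48,80,6),b(660,422)),(S,(-48,-80,6),b(288,236))]
for n,q in(('T',t),('S',s),('both',t+s)):
    p,r=fit(lambda p:rackT(p,p[3]),q,[552,202,.18,.0]); print(n,p.round(3),np.abs(r).max(1).round(1).tolist())
    p,r=fit(lambda p:rackT(p,0),q,[552,202,.18]); print('  lvl',p.round(3),np.abs(r).max(1).round(1).tolist())
f=rackT(p,0);print('low',f((0,-80,0)),'c',f((0,0,0)))
w=[(T,(-75,20,30),a(600,128)),(T,(-75,-20,30),a(616,218)),(S,(-75,20,30),b(88,308)),(S,(-75,-20,30),b(145,235))]
w=[(c,(q[0],-q[1],q[2]) if c is T else q,uv) for c,q,uv in w]
for n,q in(('T',w[:2]),('S',w[2:])):
    p,r=fit(wedT,q,[575,80,1.75]); print('w',n,p.round(3),np.abs(r).max().round(1),'y in rack', (Ro.from_euler('z',-.18).apply([p[0]-f((0,0,0))[0],p[1]-f((0,0,0))[1],0])).round(1))
E
python3 m3.py
```

```text
T [5.52129e+02 2.02898e+02 1.86000e-01 9.80000e-02] [0.2, 0.2, 0.2, 0.2]
  lvl [5.52350e+02 2.00916e+02 1.80000e-01] [0.1, 0.4, 0.3, 0.3]
S [ 5.51215e+02  2.03641e+02  2.32000e-01 -1.00000e-01] [0.5, 0.5, 0.3]
  lvl [5.50739e+02 2.02950e+02 1.86000e-01] [1.1, 0.5, 0.7]
both [ 5.51989e+02  2.01688e+02  1.80000e-01 -2.00000e-03] [0.4, 0.2, 0.3, 0.6, 1.8, 0.5, 0.4]
  lvl [5.51981e+02 2.01706e+02 1.80000e-01] [0.4, 0.2, 0.4, 0.6, 1.8, 0.5, 0.5]
low [578.09734239  58.0607578   20.        ] c [563.7869585  136.77043264  20.        ]
w T [577.139  80.215   1.734] 0.2 y in rack [  3. -58.   0.]
w S [600.606 -63.584   4.87 ] 0.0 y in rack [   0.4 -203.7    0. ]
```

```bash
cat > jars.py <<'E'
from h import *
def find(c):
    g=c['color'][165:310,420:520]; h=cv2.cvtColor(g,cv2.COLOR_RGB2HSV)
    m=((h[...,1]>150)&(h[...,2]>110)&(h[...,0]<20))|((h[...,2]>185)&(h[...,1]<60))
    n,l,st,ce=cv2.connectedComponentsWithStats(m.astype(np.uint8),connectivity=4)
    for i in range(1,n):
        if st[i,4]>40:
            r=cv2.minAreaRect(np.argwhere(l==i)[:,::-1].astype(np.float32)); print(st[i,4],(ce[i]+[420,165]).round(1),px2w(c,*(ce[i]+[420,165]),30).round(1)[:2],np.round(r[1],1),round(r[2],0))
if __name__=='__main__':
    import sys
    find(dict(np.load('top.npz')) if len(sys.argv)>1 else snap('top','tj'))
E
python3 jars.py 1;python3 go.py 441.9,-268.5,170,1.748 441.9,-268.5,170,.08 441.9,-268.5,26,.08
```

```text
174 [493.7 169.9] [ 685.9 -360.3] [35.3  6. ] 21.0
279 [460.2 195.2] [ 621.2 -272.2] [12.  36.9] 85.0
now [ 621.8 -177.1  202.2] 1.751 q [-0.4   0.6   1.22  0.    1.32 -0.58] t 10.3 w 69.8 F [ 0.6 -0.4 -0.5]
[ -57.7 -193.4   32.2] turn 0.003 rows 3.3
[0. 0. 0.] turn 1.668 rows 8.9
[  0.  -0. 144.] turn 0.0 rows 2.3
```

```bash
python3 - <<'E'
from jars import *
c=dict(np.load('top.npz')); c['color']=cv2.cvtColor(cv2.imread('pics/top0.png'),cv2.COLOR_BGR2RGB); find(c)
E
python3 shift.py '[[70,-58,-193,32,0.18],[70,-58,-193,32,0.36],[70,-58,-193,32,0.54],[70,-58,-193,32,0.72],[70,-58,-193,32,0.9]]'; python3 shift.py '[[70,0,0,0,0.18],[70,0,0,0,0.36],[70,0,0,0,0.54],[70,0,0,0,0.77],[70,0,0,0,0.77]]'; python3 go.py 441.9,-268.5,26,.08
```

```text
time: 10.92
tool_pos: [441.4, -268.8, 330.0]
tcp_rot: [-3.141, -0.0, 0.844]
contact_force: [0.2, -0.4, 0.7]
grip_width: 70.4
finger_force: 0.0
time: 11.55
tool_pos: [442.7, -268.0, 330.0]
tcp_rot: [3.142, -0.0, 0.079]
contact_force: [-0.2, -0.1, -0.5]
grip_width: 69.7
finger_force: 0.0
now [ 442.7 -268.   171. ] 0.079 q [-0.69  0.4   1.66  0.    1.08  0.8 ] t 11.6 w 69.7 F [-0.2 -0.1 -0.5]
[ -0.9   0.4 145. ] turn -0.001 rows 2.3
```

```bash
python3 shift.py '[[70,-1,0,60,0],[70,-1,0,120,0],[70,-1,0,144,0],[70,-1,0,144,0],[70,-1,0,144,0]]'; python3 shift.py '[[0,0,0,0,0],[0,0,0,0,0],[0,0,0,0,0],[0,0,0,0,0]]'; python3 shift.py '[[0,0,0,-60,0],[0,0,0,-120,0],[0,0,0,-140,0],[0,0,0,-140,0]]'
python3 - <<'E'
from h import *
o=cv2.imread('pics/top0.png'); h=cv2.cvtColor(o,cv2.COLOR_BGR2HSV)
v=int(165+110/4)
print(h[v,440:470].tolist())
R=np.array([[np.cos(.18),-np.sin(.18)],[np.sin(.18),np.cos(.18)]]); f=np.array([552.1,202.1])
for y in(-54,-18,18,54,0): print(y,(f+R@[0,y-66]).round(1))
E
python3 go.py 584.7,84.1,160,.08  585,84,160,1.751 585,84,50,1.751
```

```text
time: 12.18
tool_pos: [442.0, -269.4, 187.0]
tcp_rot: [3.14, -0.001, 0.081]
contact_force: [-0.3, -0.9, -0.1]
grip_width: 69.9
finger_force: 0.0
time: 12.68
tool_pos: [441.6, -270.1, 186.7]
tcp_rot: [3.141, -0.001, 0.08]
contact_force: [-0.7, 2.1, 6.9]
grip_width: 55.8
finger_force: 30.0
time: 13.18
tool_pos: [441.4, -270.1, 327.4]
tcp_rot: [3.139, -0.003, 0.08]
contact_force: [0.4, -0.1, -1.3]
grip_width: 55.9
finger_force: 30.0
[[90, 3, 85], [120, 8, 32], [120, 28, 9], [120, 36, 14], [120, 24, 21], [135, 20, 25], [120, 10, 25], [135, 21, 24], [120, 11, 24], [12, 162, 71], [13, 191, 135], [13, 190, 166], [13, 192, 166], [12, 107, 167], [17, 29, 174], [30, 9, 180], [30, 9, 179], [30, 9, 179], [25, 9, 179], [26, 10, 178], [30, 9, 177], [30, 9, 177], [11, 58, 171], [13, 194, 162], [13, 192, 162], [12, 137, 143], [16, 28, 117], [90, 6, 122], [90, 4, 122], [75, 8, 122]]
-54 [573.6  84. ]
-18 [567.1 119.5]
18 [560.7 154.9]
54 [554.2 190.3]
0 [563.9 137.2]
now [ 441.4 -270.1  168.4] 0.08 q [-0.7   0.4   1.66 -0.    1.07  0.79] t 13.2 w 55.9 F [ 0.4 -0.1 -1.3]
[ 171.  -341.7    8.4] turn -0.0 rows 6.1
[0.3 0.1 0. ] turn -1.671 rows 8.9
[  0.  -0. 110.] turn 0.0 rows 1.8
```

```bash
python3 go.py 573.6,84,166,.08; sed -i 's/>185)&(h\[...,1\]<60)/>160)\&(h[...,1]<60)/' jars.py
python3 - <<'E'
from jars import *
c=dict(np.load('top.npz')); c['color']=cv2.cvtColor(cv2.imread('pics/top0.png'),cv2.COLOR_BGR2RGB); find(c)
E
```

```text
now [ 441.4 -270.1  168.4] 0.08 q [-0.7   0.4   1.66 -0.    1.07  0.79] t 13.2 w 55.9 F [ 0.4 -0.1 -1.3]
[ 159.9 -342.5    2.4] turn -0.0 rows 6.0
124 [456.7 191.3] [ 631.2 -263.7] [12. 14.] 90.0
89 [462.8 205.2] [ 595.6 -278. ] [10. 11.] 90.0
130 [463.  235.8] [ 517.9 -275.8] [11. 15.] 90.0
103 [464.2 250.5] [ 480.8 -277.5] [10.8 11.9] 84.0
130 [464.2 266.2] [ 441.8 -276.2] [11. 15.] 90.0
93 [513.6 297. ] [ 364.8 -396.2] [22. 11.] 90.0
```

```bash
python3 shift.py '[[0,26,-56,0,0],[0,53,-113,0,0],[0,80,-170,0,0],[0,107,-228,0,0],[0,132,-285,0,0]]'; python3 shift.py '[[0,28,-57,2,-0.18],[0,28,-57,2,-0.36],[0,28,-57,2,-0.54],[0,28,-57,2,-0.72],[0,28,-57,2,-0.9]]'; python3 shift.py '[[0,0,0,0,-0.18],[0,0,0,0,-0.36],[0,0,0,0,-0.54],[0,0,0,0,-0.77],[0,0,0,0,-0.77]]'; python3 go.py 573.6,84,52,1.751; python3 jars.py
```

```text
time: 13.8
tool_pos: [549.5, 24.3, 323.7]
tcp_rot: [-3.141, 0.003, 0.08]
contact_force: [1.2, -0.6, 0.1]
grip_width: 55.9
finger_force: 30.0
time: 14.42
tool_pos: [572.4, 81.5, 321.4]
tcp_rot: [-3.139, 0.002, 0.986]
contact_force: [-0.5, -0.8, -0.5]
grip_width: 55.7
finger_force: 30.0
time: 15.05
tool_pos: [572.4, 81.3, 321.4]
tcp_rot: [-3.138, -0.001, 1.753]
contact_force: [0.6, -0.2, -0.2]
grip_width: 56.1
finger_force: 30.0
now [572.4  81.3 162.4] 1.753 q [ 0.01  0.51  1.49 -0.    1.14 -0.17] t 15.1 w 56.1 F [ 0.6 -0.2 -0.2]
[  2.4   1.7 110.4] turn 0.002 rows 1.8
131 [456.7 191.1] [ 631.8 -263.9] [12. 14.] 90.0
128 [460.8 205.8] [ 593.9 -272.9] [12. 14.] 90.0
134 [463.1 235.8] [ 517.8 -275.9] [11. 15.] 90.0
130 [465.5 250.6] [ 480.7 -280.7] [11.3 14.9] 85.0
108 [513.4 296.8] [ 365.2 -396. ] [13.3 20.2] 18.0
```

```bash
python3 shift.py '[[0,2,2,60,0],[0,2,2,95,0],[0,2,2,105,0],[0,2,2,110,0],[0,2,2,110,0]]'; python3 shift.py '[[0,0,0,0,0],[0,0,0,0,0]]'; python3 go.py 573.6,84,51.5,1.751
```

```text
time: 15.72
tool_pos: [574.3, 84.2, 214.0]
tcp_rot: [-3.141, -0.001, 1.75]
contact_force: [-1.9, 5.5, -2.2]
grip_width: 56.1
finger_force: 30.0
time: 15.98
tool_pos: [574.3, 84.2, 214.6]
tcp_rot: [3.141, -0.001, 1.75]
contact_force: [-1.5, 5.1, -3.9]
grip_width: 55.8
finger_force: 30.0
now [574.3  84.2  55.6] 1.75 q [ 0.01  0.65  1.59  0.    0.9  -0.17] t 16.0 w 55.8 F [-1.5  5.1 -3.9]
[-0.1 -0.8  4.1] turn -0.001 rows 0.1
```

```bash
python3 shift.py '[[0,0,0,-8,0],[0,3,0,-8,0],[0,3,0,-8,0],[0,3,0,-8,0]]'; python3 shift.py '[[0,0,0,4,0],[0,0,0,8,0],[0,0,0,8,0],[0,0,0,8,0],[0,0,0,8,0]]'; python3 go.py 573.6,84,51.5,1.751
```

```text
time: 16.48
tool_pos: [574.1, 86.4, 222.0]
tcp_rot: [3.141, 0.001, 1.75]
contact_force: [-0.7, 1.4, 0.3]
grip_width: 56.0
finger_force: 30.0
time: 17.1
tool_pos: [573.9, 86.7, 213.8]
tcp_rot: [3.141, 0.0, 1.75]
contact_force: [-0.1, -0.3, -0.3]
grip_width: 55.6
finger_force: 30.0
now [573.9  86.7  54.8] 1.75 q [ 0.02  0.65  1.59 -0.    0.9  -0.16] t 17.1 w 55.6 F [-0.1 -0.3 -0.3]
[-2.6 -0.8  3.3] turn -0.001 rows 0.1
```

Run:
```python
from h import *
a=snap('scene','s4')['color'][130:250,270:430]
cv2.imwrite('pics/s4c.png',cv2.resize(cv2.cvtColor(a,cv2.COLOR_RGB2BGR),None,fx=5,fy=5,interpolation=cv2.INTER_CUBIC))
```

```text
(no output)
```

View pics/s4c.png

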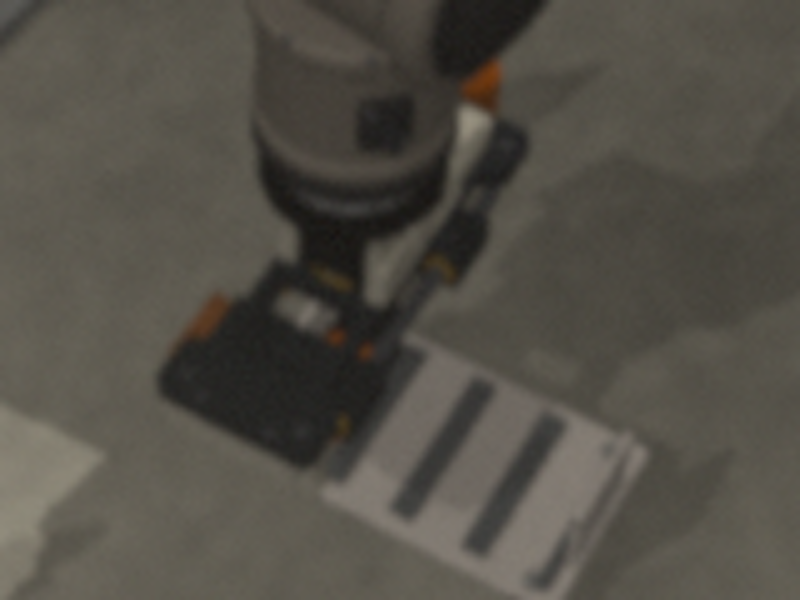

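Rack still in place, gripper over place 1, force now zero. Lower the rest of the way.

```bash
python3 shift.py '[[0,0,0,1,0],[0,0,0,2,0],[0,0,0,3,0],[0,0,0,3,0],[0,0,0,3,0]]'; python3 go.py 573.6,86.5,51,1.751
```

```text
time: 17.77
tool_pos: [573.9, 86.7, 210.7]
tcp_rot: [-3.142, 0.0, 1.75]
contact_force: [0.0, 0.9, -1.2]
grip_width: 55.9
finger_force: 30.0
now [573.9  86.7  51.7] 1.75 q [ 0.02  0.65  1.59 -0.    0.9  -0.16] t 17.8 w 55.9 F [ 0.   0.9 -1.2]
[-0.2 -0.3  0.7] turn -0.001 rows 0.0
```

```bash
python3 shift.py '[[68,0,0,0,0],[68,0,0,0,0],[68,0,0,0,0]]'; python3 shift.py '[[68,0,0,-40,0],[68,0,0,-100,0],[68,0,0,-120,0],[68,0,0,-120,0]]'; python3 go.py 479.5,-273.2,170,1.75 479.5,-273.2,170,.08
```

```text
time: 18.15
tool_pos: [573.9, 86.7, 210.8]
tcp_rot: [3.141, 0.0, 1.75]
contact_force: [1.1, 0.1, -0.3]
grip_width: 67.7
finger_force: 0.0
time: 18.65
tool_pos: [574.1, 86.7, 332.5]
tcp_rot: [3.138, 0.001, 1.75]
contact_force: [-0.6, -0.6, -0.5]
grip_width: 68.0
finger_force: 0.0
now [574.1  86.7 173.5] 1.75 q [ 0.02  0.51  1.47 -0.    1.16 -0.16] t 18.6 w 68.0 F [-0.6 -0.6 -0.5]
[-337.4 -157.2    3.5] turn -0.0 rows 6.0
[0. 0. 0.] turn 1.67 rows 8.9
```

```bash
python3 shift.py '[[68,-56,-26,0,0],[68,-112,-52,0,0],[68,-168,-78,0,0],[68,-224,-104,0,0],[68,-270,-126,0,0]]'; python3 shift.py '[[68,-67,-31,2,0.18],[68,-67,-31,2,0.36],[68,-67,-31,2,0.54],[68,-67,-31,2,0.72],[68,-67,-31,2,0.9]]'; python3 shift.py '[[68,0,0,0,0.18],[68,0,0,0,0.36],[68,0,0,0,0.54],[68,0,0,0,0.77],[68,0,0,0,0.77]]'; python3 go.py 479.5,-273.2,26,.08
python3 - <<'E'
from h import *
a=snap('top','t5')['color'][180:270,250:400]
cv2.imwrite('pics/t5c.png',cv2.resize(cv2.cvtColor(a,cv2.COLOR_RGB2BGR),None,fx=5,fy=5,interpolation=cv2.INTER_CUBIC))
E
```

```text
time: 19.27
tool_pos: [496.8, -203.4, 328.9]
tcp_rot: [-3.139, -0.002, 1.749]
contact_force: [1.5, -0.1, 0.3]
grip_width: 67.8
finger_force: 0.0
time: 19.9
tool_pos: [479.0, -272.8, 326.6]
tcp_rot: [-3.138, 0.0, 0.843]
contact_force: [-0.1, -0.4, 0.5]
grip_width: 67.8
finger_force: 0.0
time: 20.52
tool_pos: [479.1, -272.6, 326.7]
tcp_rot: [-3.139, 0.003, 0.077]
contact_force: [0.0, 0.6, -0.8]
grip_width: 68.1
finger_force: 0.0
now [ 479.1 -272.6  167.7] 0.077 q [-0.66  0.46  1.56 -0.    1.12  0.84] t 20.5 w 68.1 F [ 0.   0.6 -0.8]
[  0.4   0.6 141.7] turn -0.003 rows 2.3
```

View pics/t5c.png

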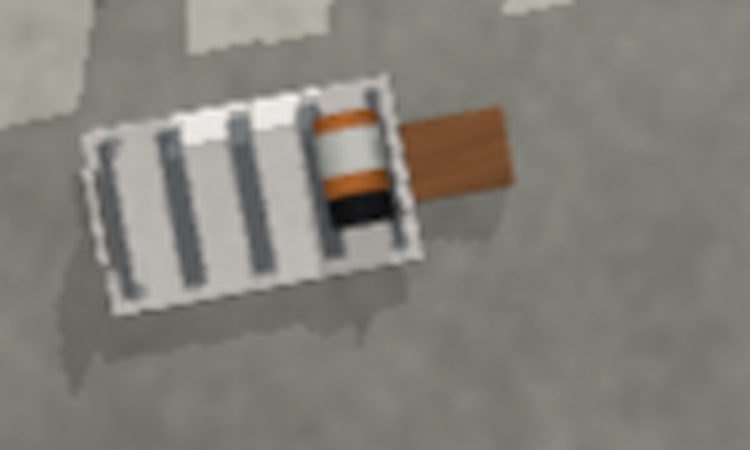

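Jar 1 lies in place 1 between its ribs (crop (352,168)), rack and wedge unchanged. Pick the next.

```bash
python3 shift.py '[[68,0,0,60,0],[68,0,0,120,0],[68,0,0,141,0],[68,0,0,141,0],[68,0,0,141,0]]'; python3 shift.py '[[0,0,0,0,0],[0,0,0,0,0],[0,0,0,0,0],[0,0,0,0,0]]'; python3 go.py; python3 shift.py '[[0,0,0,-60,0],[0,0,0,-120,0],[0,0,0,-140,0],[0,0,0,-140,0]]'; python3 go.py 566.7,122.1,166,.08
```

```text
time: 21.2
tool_pos: [479.5, -272.9, 188.1]
tcp_rot: [3.141, -0.0, 0.08]
contact_force: [0.4, -0.0, 1.2]
grip_width: 67.6
finger_force: 0.0
time: 21.7
tool_pos: [479.6, -273.0, 188.7]
tcp_rot: [3.14, -0.001, 0.08]
contact_force: [-0.7, 1.0, 6.2]
grip_width: 56.0
finger_force: 30.0
now [ 479.6 -273.    29.7] 0.08 q [-0.66  0.65  1.69 -0.    0.8   0.83] t 21.7 w 56.0 F [-0.7  1.   6.2]
time: 22.2
tool_pos: [479.5, -272.9, 329.3]
tcp_rot: [3.139, -0.003, 0.08]
contact_force: [-0.5, 0.1, -1.5]
grip_width: 55.8
finger_force: 30.0
now [ 479.5 -272.9  170.3] 0.08 q [-0.66  0.46  1.56 -0.    1.12  0.83] t 22.2 w 55.8 F [-0.5  0.1 -1.5]
[ 118.4 -386.8    4.3] turn -0.0 rows 6.5
```

```bash
python3 shift.py '[[0,18,-59,0,0],[0,36,-118,0,0],[0,54,-177,0,0],[0,72,-236,0,0],[0,90,-295,0,0]]'; python3 shift.py '[[0,28,-92,2,-0.18],[0,28,-92,2,-0.36],[0,28,-92,2,-0.54],[0,28,-92,2,-0.72],[0,28,-92,2,-0.9]]'; python3 shift.py '[[0,0,0,0,-0.18],[0,0,0,0,-0.36],[0,0,0,0,-0.54],[0,0,0,0,-0.77],[0,0,0,0,-0.77]]'; python3 go.py 566.7,122.1,54,1.75; python3 jars.py
```

```text
time: 22.82
tool_pos: [545.3, 30.4, 325.7]
tcp_rot: [-3.141, 0.003, 0.08]
contact_force: [1.4, -0.5, -0.9]
grip_width: 55.6
finger_force: 30.0
time: 23.45
tool_pos: [565.7, 122.5, 323.3]
tcp_rot: [-3.139, 0.003, 0.986]
contact_force: [0.5, 0.2, -1.5]
grip_width: 55.8
finger_force: 30.0
time: 24.08
tool_pos: [565.7, 122.3, 323.3]
tcp_rot: [-3.138, -0.0, 1.753]
contact_force: [-0.2, 0.0, -0.2]
grip_width: 55.6
finger_force: 30.0
now [565.7 122.3 164.3] 1.753 q [ 0.08  0.51  1.49 -0.    1.14 -0.1 ] t 24.1 w 55.6 F [-0.2  0.  -0.2]
[ -0.3   0.9 110.3] turn 0.003 rows 1.8
129 [456.6 191.2] [ 631.6 -263.6] [12. 14.] 90.0
127 [460.8 205.8] [ 594. -273.] [11. 14.] 90.0
133 [463.1 235.9] [ 517.7 -276. ] [11. 15.] 90.0
108 [513.4 296.8] [ 365.2 -396. ] [13.3 20.2] 18.0
```

```bash
python3 shift.py '[[0,0,1,60,0],[0,0,1,95,0],[0,0,1,106,0],[0,0,1,109,0],[0,0,1,109,0]]'; python3 shift.py '[[0,0,0,1,0],[0,0,0,1,0],[0,0,0,1,0]]'; python3 go.py 566.7,122.1,53,1.75
```

```text
time: 24.75
tool_pos: [567.6, 122.5, 217.7]
tcp_rot: [3.14, 0.0, 1.75]
contact_force: [-0.0, 0.3, -0.5]
grip_width: 55.6
finger_force: 30.0
time: 25.12
tool_pos: [567.2, 122.5, 216.2]
tcp_rot: [3.141, 0.0, 1.75]
contact_force: [-0.2, -0.2, -0.6]
grip_width: 55.7
finger_force: 30.0
now [567.2 122.5  57.2] 1.75 q [ 0.08  0.65  1.59 -0.    0.91 -0.1 ] t 25.1 w 55.7 F [-0.2 -0.2 -0.6]
[-0.3 -0.6  4.2] turn -0.0 rows 0.1
```

```bash
python3 shift.py '[[0,0,0,1,0],[0,0,0,2,0],[0,0,0,3,0],[0,0,0,3,0],[0,0,0,3,0]]'; python3 go.py; python3 shift.py '[[0,0,0,1,0],[0,0,0,1,0],[0,0,0,1,0]]'; python3 go.py
```

```text
time: 25.75
tool_pos: [567.2, 122.5, 212.7]
tcp_rot: [-3.142, 0.0, 1.75]
contact_force: [-0.3, 0.7, -0.6]
grip_width: 56.0
finger_force: 30.0
now [567.2 122.5  53.7] 1.75 q [ 0.08  0.65  1.59 -0.    0.9  -0.1 ] t 25.8 w 56.0 F [-0.3  0.7 -0.6]
time: 26.12
tool_pos: [567.1, 122.5, 211.7]
tcp_rot: [3.142, 0.0, 1.75]
contact_force: [0.2, -1.2, -0.1]
grip_width: 55.6
finger_force: 30.0
now [567.1 122.5  52.7] 1.75 q [ 0.08  0.65  1.59 -0.    0.9  -0.1 ] t 26.1 w 55.6 F [ 0.2 -1.2 -0.1]
```

```bash
python3 shift.py '[[0,0,0,1,0],[0,0,0,1,0],[0,0,0,1,0]]'; python3 shift.py '[[67,0,0,0,0],[67,0,0,0,0],[67,0,0,0,0]]'; python3 shift.py '[[68,0,0,-40,0],[68,0,0,-100,0],[68,0,0,-120,0],[68,0,0,-120,0]]'; python3 go.py 518,-268.5,170,1.75
```

```text
time: 26.5
tool_pos: [567.1, 122.5, 211.5]
tcp_rot: [3.141, 0.0, 1.75]
contact_force: [-2.6, -0.4, 6.3]
grip_width: 55.9
finger_force: 30.0
time: 26.88
tool_pos: [567.1, 122.5, 210.5]
tcp_rot: [-3.141, 0.0, 1.75]
contact_force: [0.2, 0.5, 0.6]
grip_width: 66.8
finger_force: 0.0
time: 27.38
tool_pos: [567.4, 122.6, 332.3]
tcp_rot: [3.138, 0.0, 1.75]
contact_force: [-0.3, 0.4, -0.8]
grip_width: 68.3
finger_force: 0.0
now [567.4 122.6 173.3] 1.75 q [ 0.08  0.51  1.47 -0.    1.16 -0.1 ] t 27.4 w 68.3 F [-0.3  0.4 -0.8]
[-376.  -118.2    3.3] turn -0.0 rows 6.3
```

Contact was felt at 52.5, so the jar was seated at release. Next jar at (518,-268).

```bash
python3 shift.py '[[68,-59,-19,0,0],[68,-118,-38,0,0],[68,-177,-57,0,0],[68,-236,-76,0,0],[68,-290,-94,0,0]]'; python3 shift.py '[[68,-86,-24,3,0.18],[68,-86,-24,3,0.36],[68,-86,-24,3,0.54],[68,-86,-24,3,0.72],[68,-86,-24,3,0.9]]'; python3 shift.py '[[68,0,0,0,0.18],[68,0,0,0,0.36],[68,0,0,0,0.54],[68,0,0,0,0.77],[68,0,0,0,0.77]]'; python3 go.py 518,-268.5,26,.08
```

```text
time: 28.0
tool_pos: [525.4, -181.6, 328.8]
tcp_rot: [-3.139, -0.002, 1.749]
contact_force: [0.3, 0.2, 0.2]
grip_width: 67.8
finger_force: 0.0
time: 28.62
tool_pos: [517.6, -268.5, 325.4]
tcp_rot: [-3.138, 0.0, 0.843]
contact_force: [-0.2, -0.4, -0.5]
grip_width: 68.0
finger_force: 0.0
time: 29.25
tool_pos: [517.7, -268.3, 325.5]
tcp_rot: [-3.139, 0.003, 0.077]
contact_force: [0.3, 0.2, 0.9]
grip_width: 67.8
finger_force: 0.0
now [ 517.7 -268.3  166.5] 0.077 q [-0.61  0.52  1.47 -0.    1.15  0.88] t 29.2 w 67.8 F [0.3 0.2 0.9]
[  0.3   0.2 140.5] turn -0.003 rows 2.2
```

```bash
python3 shift.py '[[68,0,0,60,0],[68,0,0,120,0],[68,0,0,142,0],[68,0,0,142,0],[68,0,0,142,0]]'; python3 shift.py '[[0,0,0,0,0],[0,0,0,0,0],[0,0,0,0,0],[0,0,0,0,0]]'; python3 go.py; python3 shift.py '[[0,0,0,-60,0],[0,0,0,-120,0],[0,0,0,-140,0],[0,0,0,-140,0]]'; python3 go.py 560.3,157.5,166,.08
```

```text
time: 29.88
tool_pos: [517.4, -268.1, 184.0]
tcp_rot: [-3.14, 0.002, 0.08]
contact_force: [-0.2, 0.3, 0.7]
grip_width: 68.1
finger_force: 0.0
time: 30.38
tool_pos: [518.0, -268.5, 185.7]
tcp_rot: [3.141, -0.0, 0.08]
contact_force: [0.7, -0.4, -0.6]
grip_width: 56.0
finger_force: 30.0
now [ 518.  -268.5   26.7] 0.08 q [-0.61  0.7   1.6  -0.    0.85  0.88] t 30.4 w 56.0 F [ 0.7 -0.4 -0.6]
time: 30.88
tool_pos: [518.1, -268.6, 327.5]
tcp_rot: [3.139, -0.003, 0.08]
contact_force: [0.2, -0.2, -0.8]
grip_width: 55.6
finger_force: 30.0
now [ 518.1 -268.6  168.5] 0.08 q [-0.61  0.52  1.47 -0.    1.15  0.88] t 30.9 w 55.6 F [ 0.2 -0.2 -0.8]
[  76.  -421.4    2.5] turn -0.0 rows 6.9
```

```bash
python3 shift.py '[[0,11,-61,0,0],[0,22,-122,0,0],[0,33,-183,0,0],[0,44,-244,0,0],[0,54,-300,0,0]]'; python3 shift.py '[[0,22,-121,2,-0.18],[0,22,-121,2,-0.36],[0,22,-121,2,-0.54],[0,22,-121,2,-0.72],[0,22,-121,2,-0.9]]'; python3 shift.py '[[0,0,0,0,-0.18],[0,0,0,0,-0.36],[0,0,0,0,-0.54],[0,0,0,0,-0.77],[0,0,0,0,-0.77]]'; python3 go.py 560.3,157.5,50,1.75; python3 jars.py
```

```text
time: 31.5
tool_pos: [547.4, 37.0, 323.8]
tcp_rot: [-3.141, 0.003, 0.08]
contact_force: [0.2, -0.6, -0.4]
grip_width: 55.7
finger_force: 30.0
time: 32.12
tool_pos: [559.7, 157.5, 321.3]
tcp_rot: [-3.139, 0.003, 0.986]
contact_force: [0.0, -0.2, -1.0]
grip_width: 55.8
finger_force: 30.0
time: 32.75
tool_pos: [559.8, 157.1, 321.4]
tcp_rot: [-3.138, -0.0, 1.753]
contact_force: [-0.5, 0.8, -1.0]
grip_width: 56.0
finger_force: 30.0
now [559.8 157.1 162.4] 1.753 q [ 0.14  0.52  1.48 -0.    1.14 -0.04] t 32.8 w 56.0 F [-0.5  0.8 -1. ]
[  0.2   0.6 112.4] turn 0.003 rows 1.8
128 [456.7 191.2] [ 631.5 -263.7] [12. 14.] 90.0
128 [460.8 205.8] [ 593.9 -272.9] [12. 14.] 90.0
108 [513.4 296.8] [ 365.2 -396. ] [13.3 20.2] 18.0
```

```bash
python3 shift.py '[[0,0,0,60,0],[0,0,0,95,0],[0,0,0,106,0],[0,0,0,112,0],[0,0,0,112,0]]'; python3 shift.py '[[0,0,0,1,0],[0,0,0,2,0],[0,0,0,2,0],[0,0,0,2,0]]'; python3 go.py
```

```text
time: 33.42
tool_pos: [560.5, 157.3, 212.4]
tcp_rot: [3.14, 0.0, 1.75]
contact_force: [0.0, -1.3, -0.7]
grip_width: 56.1
finger_force: 30.0
time: 33.92
tool_pos: [560.2, 157.2, 209.9]
tcp_rot: [3.141, 0.0, 1.75]
contact_force: [-0.3, 0.6, -1.1]
grip_width: 56.2
finger_force: 30.0
now [560.2 157.2  50.9] 1.75 q [ 0.14  0.66  1.59 -0.    0.9  -0.04] t 33.9 w 56.2 F [-0.3  0.6 -1.1]
```

```bash
python3 shift.py '[[0,0,0,1,0],[0,0,0,1,0],[0,0,0,1,0]]'; python3 shift.py '[[67,0,0,0,0],[67,0,0,0,0],[67,0,0,0,0]]'; python3 shift.py '[[68,0,0,-40,0],[68,0,0,-100,0],[68,0,0,-120,0],[68,0,0,-120,0]]'; python3 go.py 593.3,-263.8,170,1.75
```

```text
time: 34.3
tool_pos: [560.2, 157.2, 208.6]
tcp_rot: [-3.141, 0.0, 1.75]
contact_force: [-1.6, 0.0, -1.2]
grip_width: 55.8
finger_force: 30.0
time: 34.67
tool_pos: [560.2, 157.2, 208.8]
tcp_rot: [3.141, 0.0, 1.75]
contact_force: [0.7, 0.2, -0.2]
grip_width: 67.2
finger_force: 0.0
time: 35.17
tool_pos: [560.4, 157.3, 330.4]
tcp_rot: [3.138, 0.0, 1.75]
contact_force: [0.3, 0.0, -0.1]
grip_width: 67.7
finger_force: 0.0
now [560.4 157.3 171.4] 1.75 q [ 0.14  0.51  1.47 -0.    1.16 -0.04] t 35.2 w 67.7 F [ 0.3  0.  -0.1]
[-420.2  -42.6    1.4] turn -0.0 rows 6.8
```

```bash
python3 shift.py '[[68,-61,-6,0,0],[68,-122,-12,0,0],[68,-183,-18,0,0],[68,-244,-24,0,0],[68,-300,-30,0,0]]'; python3 shift.py '[[68,-120,-13,1,0.18],[68,-120,-13,1,0.36],[68,-120,-13,1,0.54],[68,-120,-13,1,0.72],[68,-120,-13,1,0.9]]'; python3 shift.py '[[68,0,0,0,0.18],[68,0,0,0,0.36],[68,0,0,0,0.54],[68,0,0,0,0.77],[68,0,0,0,0.77]]'; python3 go.py 593.3,-264.5,26,.08
```

```text
time: 35.8
tool_pos: [583.6, -145.4, 326.6]
tcp_rot: [-3.139, -0.002, 1.749]
contact_force: [-0.1, 0.3, -0.2]
grip_width: 67.9
finger_force: 0.0
time: 36.42
tool_pos: [592.3, -263.9, 325.1]
tcp_rot: [-3.138, 0.001, 0.843]
contact_force: [0.9, -0.6, -0.5]
grip_width: 68.0
finger_force: 0.0
time: 37.05
tool_pos: [592.4, -263.6, 325.3]
tcp_rot: [-3.14, 0.003, 0.077]
contact_force: [0.3, -0.3, 0.5]
grip_width: 68.3
finger_force: 0.0
now [ 592.4 -263.6  166.3] 0.077 q [-0.54  0.63  1.26 -0.    1.25  0.96] t 37.0 w 68.3 F [ 0.3 -0.3  0.5]
[  0.9   1.  140.3] turn -0.003 rows 2.2
```

```bash
python3 shift.py '[[68,1,1,60,0],[68,1,1,120,0],[68,1,1,142,0],[68,1,1,142,0],[68,1,1,142,0]]'; python3 shift.py '[[0,0,0,0,0],[0,0,0,0,0],[0,0,0,0,0],[0,0,0,0,0]]'; python3 go.py; python3 shift.py '[[0,0,0,-60,0],[0,0,0,-120,0],[0,0,0,-140,0],[0,0,0,-140,0]]'; python3 go.py 553.9,193,166,.08
```

```text
time: 37.67
tool_pos: [593.2, -264.3, 183.8]
tcp_rot: [-3.14, 0.002, 0.08]
contact_force: [-0.2, 0.6, -0.2]
grip_width: 67.7
finger_force: 0.0
time: 38.17
tool_pos: [593.7, -264.6, 185.7]
tcp_rot: [3.142, 0.0, 0.08]
contact_force: [0.0, 0.6, -1.7]
grip_width: 56.2
finger_force: 30.0
now [ 593.7 -264.6   26.7] 0.08 q [-0.54  0.79  1.38 -0.    0.97  0.95] t 38.2 w 56.2 F [ 0.   0.6 -1.7]
time: 38.67
tool_pos: [593.9, -264.7, 327.8]
tcp_rot: [3.139, -0.003, 0.08]
contact_force: [-0.0, -0.6, -1.7]
grip_width: 55.9
finger_force: 30.0
now [ 593.9 -264.7  168.8] 0.08 q [-0.54  0.63  1.26 -0.    1.25  0.95] t 38.7 w 55.9 F [-0.  -0.6 -1.7]
[  -3.4 -459.5    2.8] turn -0.0 rows 7.4
```

```bash
python3 shift.py '[[0,0,-62,0,0],[0,0,-124,0,0],[0,0,-186,0,0],[0,0,-248,0,0],[0,-1,-305,0,0]]'; python3 shift.py '[[0,-2,-154,2,-0.18],[0,-2,-154,2,-0.36],[0,-2,-154,2,-0.54],[0,-2,-154,2,-0.72],[0,-2,-154,2,-0.9]]'; python3 shift.py '[[0,0,0,0,-0.18],[0,0,0,0,-0.36],[0,0,0,0,-0.54],[0,0,0,0,-0.77],[0,0,0,0,-0.77]]'; python3 go.py 554.1,192,50,1.75; python3 jars.py
```

```text
time: 39.3
tool_pos: [567.5, 41.4, 323.7]
tcp_rot: [-3.141, 0.003, 0.08]
contact_force: [-0.5, -0.4, -1.2]
grip_width: 56.1
finger_force: 30.0
time: 39.92
tool_pos: [553.5, 193.3, 321.4]
tcp_rot: [-3.139, 0.003, 0.987]
contact_force: [-0.2, 0.4, -0.6]
grip_width: 55.8
finger_force: 30.0
time: 40.55
tool_pos: [553.7, 192.5, 321.5]
tcp_rot: [-3.138, 0.0, 1.753]
contact_force: [0.0, 0.1, -0.6]
grip_width: 55.9
finger_force: 30.0
now [553.7 192.5 162.5] 1.753 q [ 0.2   0.53  1.47 -0.    1.15  0.02] t 40.5 w 55.9 F [ 0.   0.1 -0.6]
[ -0.6   0.3 112.5] turn 0.003 rows 1.8
128 [456.7 191.2] [ 631.5 -263.7] [12. 14.] 90.0
108 [513.4 296.8] [ 365.2 -396. ] [13.3 20.2] 18.0
```

```bash
python3 shift.py '[[0,-1,0,60,0],[0,-1,0,90,0],[0,-1,0,100,0],[0,-1,0,106,0],[0,-1,0,109,0]]'; python3 shift.py '[[0,0,0,1,0],[0,0,0,2,0],[0,0,0,3,0],[0,0,0,3,0]]'; python3 go.py
```

```text
time: 41.22
tool_pos: [554.7, 191.8, 215.3]
tcp_rot: [3.14, 0.0, 1.75]
contact_force: [0.6, 0.5, -0.4]
grip_width: 55.8
finger_force: 30.0
time: 41.72
tool_pos: [554.3, 191.7, 211.8]
tcp_rot: [3.141, 0.0, 1.75]
contact_force: [-0.0, 0.1, -0.6]
grip_width: 56.1
finger_force: 30.0
now [554.3 191.7  52.8] 1.75 q [ 0.2   0.66  1.57 -0.    0.91  0.02] t 41.7 w 56.1 F [-0.   0.1 -0.6]
```

```bash
python3 shift.py '[[0,0,0,1,0],[0,0,0,2,0],[0,0,0,2,0],[0,0,0,2,0]]'; python3 go.py;  python3 shift.py '[[0,0,0,1,0],[0,0,0,1,0],[0,0,0,1,0]]'; python3 shift.py '[[67,0,0,0,0],[67,0,0,0,0],[67,0,0,0,0]]'; python3 shift.py '[[68,0,0,-40,0],[68,0,0,-100,0],[68,0,0,-120,0],[68,0,0,-120,0]]'; python3 go.py 630.3,-256.5,170,1.75
```

```text
time: 42.22
tool_pos: [554.3, 191.7, 209.7]
tcp_rot: [3.142, 0.0, 1.75]
contact_force: [0.1, -0.1, -0.7]
grip_width: 56.0
finger_force: 30.0
now [554.3 191.7  50.7] 1.75 q [ 0.2   0.66  1.57 -0.    0.9   0.02] t 42.2 w 56.0 F [ 0.1 -0.1 -0.7]
time: 42.6
tool_pos: [554.3, 191.7, 208.7]
tcp_rot: [3.142, 0.0, 1.75]
contact_force: [-0.1, 0.7, -0.8]
grip_width: 55.8
finger_force: 30.0
time: 42.98
tool_pos: [554.3, 191.7, 208.8]
tcp_rot: [3.141, 0.0, 1.75]
contact_force: [0.3, 0.3, -0.3]
grip_width: 67.0
finger_force: 0.0
time: 43.48
tool_pos: [554.5, 191.7, 330.5]
tcp_rot: [3.138, 0.0, 1.75]
contact_force: [0.6, -0.2, -1.0]
grip_width: 68.3
finger_force: 0.0
now [554.5 191.7 171.5] 1.75 q [ 0.2   0.52  1.46 -0.    1.16  0.02] t 43.5 w 68.3 F [ 0.6 -0.2 -1. ]
[-454.6   -5.3    1.5] turn -0.0 rows 7.3
```

```bash
python3 shift.py '[[68,-62,0,0,0],[68,-124,0,0,0],[68,-186,-2,0,0],[68,-248,-3,0,0],[68,-305,-4,0,0]]'; python3 shift.py '[[68,-150,-1,1,0.18],[68,-150,-1,1,0.36],[68,-150,-1,1,0.54],[68,-150,-1,1,0.72],[68,-150,-1,1,0.9]]'; python3 shift.py '[[68,0,0,0,0.18],[68,0,0,0,0.36],[68,0,0,0,0.54],[68,0,0,0,0.77],[68,0,0,0,0.77]]'; python3 go.py 630.3,-256.5,26,.08;python3 - <<'E'
from h import *
a=snap('top','t6')['color'][180:270,250:400]
cv2.imwrite('pics/t6c.png',cv2.resize(cv2.cvtColor(a,cv2.COLOR_RGB2BGR),None,fx=5,fy=5,interpolation=cv2.INTER_CUBIC))
E
```

```text
time: 44.1
tool_pos: [604.4, -111.3, 326.6]
tcp_rot: [-3.139, -0.001, 1.749]
contact_force: [1.8, 0.2, -1.0]
grip_width: 68.0
finger_force: 0.0
time: 44.72
tool_pos: [630.0, -257.6, 324.8]
tcp_rot: [-3.138, 0.001, 0.843]
contact_force: [-0.7, 0.7, 0.2]
grip_width: 68.0
finger_force: 0.0
time: 45.35
tool_pos: [630.2, -256.9, 325.1]
tcp_rot: [-3.14, 0.003, 0.077]
contact_force: [-0.5, 0.3, 0.4]
grip_width: 68.1
finger_force: 0.0
now [ 630.2 -256.9  166.1] 0.077 q [-0.5   0.69  1.15 -0.    1.3   0.99] t 45.4 w 68.1 F [-0.5  0.3  0.4]
[  0.2  -0.4 140.1] turn -0.003 rows 2.2
```

View pics/t6c.png

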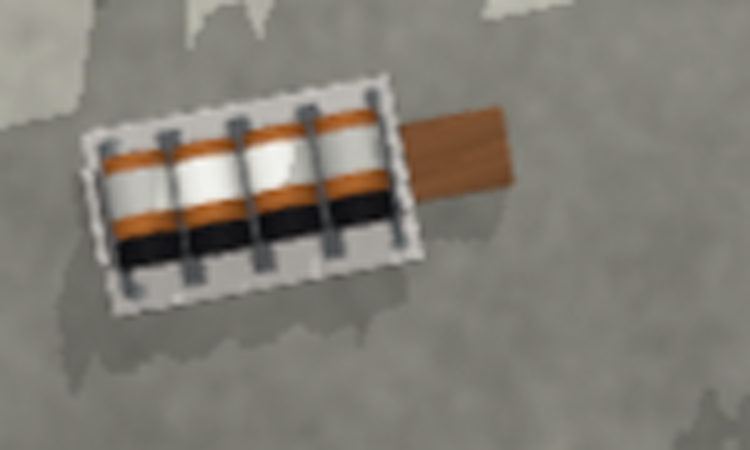

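All four bottom places are filled and aligned, wedge unmoved. Now the last jar, to saddle between places 2 and 3.

```bash
python3 shift.py '[[68,0,0,60,0],[68,0,0,120,0],[68,0,0,142,0],[68,0,0,142,0],[68,0,0,142,0]]'; python3 shift.py '[[0,0,0,0,0],[0,0,0,0,0],[0,0,0,0,0],[0,0,0,0,0]]'; python3 go.py; python3 shift.py '[[0,0,0,-60,0],[0,0,0,-120,0],[0,0,0,-140,0],[0,0,0,-140,0]]'; python3 go.py 563.7,139.6,166,.08
```

```text
time: 46.02
tool_pos: [630.0, -256.8, 184.2]
tcp_rot: [-3.14, 0.002, 0.08]
contact_force: [0.9, -0.3, -0.1]
grip_width: 67.7
finger_force: 0.0
time: 46.52
tool_pos: [630.4, -257.0, 185.7]
tcp_rot: [3.142, 0.0, 0.08]
contact_force: [-0.9, 0.6, -1.4]
grip_width: 55.8
finger_force: 30.0
now [ 630.4 -257.    26.7] 0.08 q [-0.5   0.84  1.28 -0.    1.03  0.99] t 46.5 w 55.8 F [-0.9  0.6 -1.4]
time: 47.02
tool_pos: [630.6, -257.0, 327.9]
tcp_rot: [3.139, -0.004, 0.08]
contact_force: [0.4, -1.1, -0.5]
grip_width: 56.0
finger_force: 30.0
now [ 630.6 -257.   168.9] 0.08 q [-0.5   0.69  1.15 -0.    1.3   0.99] t 47.0 w 56.0 F [ 0.4 -1.1 -0.5]
[ -35.  -400.7    2.9] turn -0.0 rows 6.4
```

```bash
python3 shift.py '[[0,-5,-62,0,0],[0,-10,-124,0,0],[0,-16,-186,0,0],[0,-21,-246,0,0],[0,-26,-300,0,0]]'; python3 shift.py '[[0,-9,-101,2,-0.18],[0,-9,-101,2,-0.36],[0,-9,-101,2,-0.54],[0,-9,-101,2,-0.72],[0,-9,-101,2,-0.9]]'; python3 shift.py '[[0,0,0,0,-0.18],[0,0,0,0,-0.36],[0,0,0,0,-0.54],[0,0,0,0,-0.77],[0,0,0,0,-0.77]]'; python3 go.py 563.7,139.6,79,1.75
```

```text
time: 47.65
tool_pos: [579.5, 42.1, 323.7]
tcp_rot: [-3.141, 0.003, 0.08]
contact_force: [0.2, 0.7, -0.1]
grip_width: 55.8
finger_force: 30.0
time: 48.28
tool_pos: [563.0, 140.2, 321.5]
tcp_rot: [-3.139, 0.002, 0.986]
contact_force: [0.7, 0.1, -1.2]
grip_width: 55.7
finger_force: 30.0
time: 48.9
tool_pos: [563.1, 139.9, 321.5]
tcp_rot: [-3.138, -0.0, 1.753]
contact_force: [-0.6, 0.2, -1.7]
grip_width: 55.7
finger_force: 30.0
now [563.1 139.9 162.5] 1.753 q [ 0.11  0.52  1.49 -0.    1.14 -0.07] t 48.9 w 55.7 F [-0.6  0.2 -1.7]
[-0.4  0.5 83.5] turn 0.003 rows 1.3
```

```bash
python3 shift.py '[[0,0,0,50,0],[0,0,0,70,0],[0,0,0,78,0],[0,0,0,81,0],[0,0,0,81,0]]'; python3 shift.py '[[0,0,0,1,0],[0,0,0,2,0],[0,0,0,3,0],[0,0,0,3,0]]'; python3 go.py
```

```text
time: 49.52
tool_pos: [563.7, 140.0, 243.1]
tcp_rot: [3.141, 0.0, 1.75]
contact_force: [0.0, 0.3, -0.4]
grip_width: 55.6
finger_force: 30.0
time: 50.02
tool_pos: [563.5, 140.0, 239.7]
tcp_rot: [-3.142, 0.0, 1.75]
contact_force: [0.6, -0.1, -0.0]
grip_width: 55.5
finger_force: 30.0
now [563.5 140.   80.7] 1.75 q [ 0.11  0.61  1.57 -0.    0.96 -0.07] t 50.0 w 55.5 F [ 0.6 -0.1 -0. ]
```

```bash
python3 shift.py '[[0,0,0,1,0],[0,0,0,1,0],[0,0,0,1,0]]'; python3 shift.py '[[0,0,0,1,0],[0,0,0,1,0],[0,0,0,1,0]]'; python3 go.py
```

```text
time: 50.4
tool_pos: [563.6, 140.0, 238.7]
tcp_rot: [-3.142, 0.0, 1.75]
contact_force: [-0.3, 0.7, -1.3]
grip_width: 55.8
finger_force: 30.0
time: 50.78
tool_pos: [563.6, 140.0, 237.7]
tcp_rot: [3.141, 0.0, 1.75]
contact_force: [-0.3, 0.5, -1.1]
grip_width: 55.7
finger_force: 30.0
now [563.6 140.   78.7] 1.75 q [ 0.11  0.62  1.57 -0.    0.95 -0.07] t 50.8 w 55.7 F [-0.3  0.5 -1.1]
```

```bash
python3 shift.py '[[0,0,0,1,0],[0,0,0,1,0],[0,0,0,1,0]]'; python3 shift.py '[[67,0,0,0,0],[67,0,0,0,0],[67,0,0,0,0]]'; python3 shift.py '[[68,0,0,-40,0],[68,0,0,-100,0],[68,0,0,-140,0],[68,0,0,-140,0]]'; python3 shift.py '[[68,-60,0,0,0],[68,-120,0,0,0],[68,-180,0,0,0],[68,-240,0,0,0],[68,-300,0,0,0]]'
python3 - <<'E'
from h import *
A=snap('scene','s7')['color'];a=A[130:250,270:430]
cv2.imwrite('pics/s7c.png',cv2.resize(cv2.cvtColor(a,cv2.COLOR_RGB2BGR),None,fx=5,fy=5,interpolation=cv2.INTER_CUBIC))
a=snap('top','t7')['color'][100:310,170:400]
cv2.imwrite('pics/t7c.png',cv2.resize(cv2.cvtColor(a,cv2.COLOR_RGB2BGR),None,fx=2.8,fy=2.8,interpolation=cv2.INTER_CUBIC))
E
```

```text
time: 51.15
tool_pos: [563.6, 139.7, 237.5]
tcp_rot: [3.141, 0.001, 1.75]
contact_force: [-1.7, -1.2, 6.2]
grip_width: 55.8
finger_force: 30.0
time: 51.52
tool_pos: [563.5, 140.0, 236.5]
tcp_rot: [-3.141, -0.0, 1.75]
contact_force: [-0.8, -1.0, -0.1]
grip_width: 66.8
finger_force: 0.0
time: 52.02
tool_pos: [564.0, 140.2, 380.3]
tcp_rot: [3.134, 0.001, 1.75]
contact_force: [0.3, 0.0, -0.4]
grip_width: 67.9
finger_force: 0.0
time: 52.65
tool_pos: [616.9, -157.1, 375.0]
tcp_rot: [-3.14, -0.001, 1.75]
contact_force: [0.1, 0.4, 0.3]
grip_width: 67.9
finger_force: 0.0
```

View pics/s7c.png

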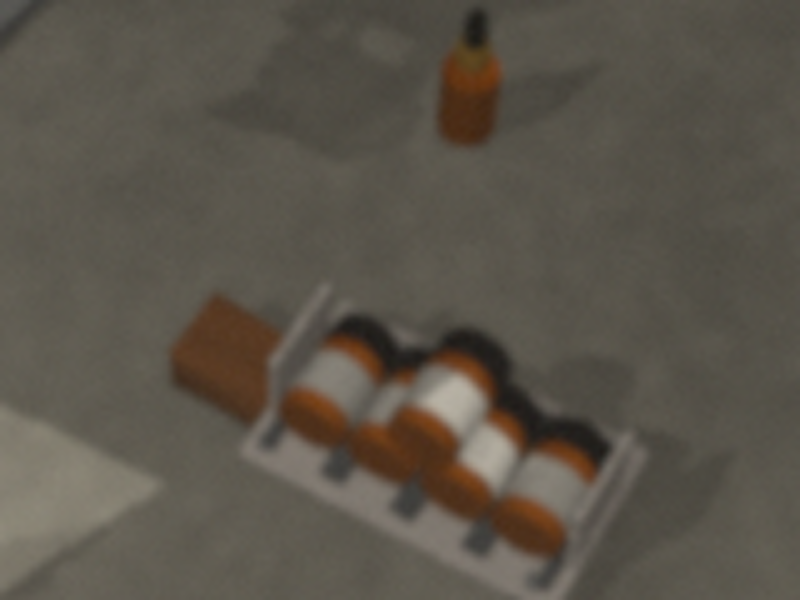

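View pics/t7c.png

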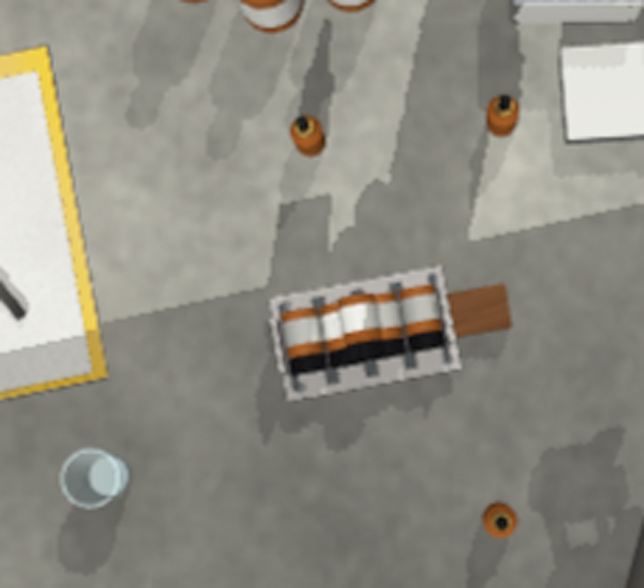

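The scene view shows four jars in the bottom row and one saddled squarely at (450,385). The top view shows the rack on the wedge and the bystanders where they were. Handing in.

```bash
python3 shift.py '[[68,0,0,0,0],[68,0,0,0,0],[68,0,0,0,0],[68,0,0,0,0]]' | head -1; python3 -c "
from plant import bot, workorder, sensors, capture
print(workorder.close_job())"
```

```text
time: 53.25
the job is handed in; nothing more can be done
None
```

The rack sits level on the wedge, four jars fill the bottom row, the fifth is saddled between places 2 and 3, and the bystanders look undisturbed; I handed the job in at about 53 s and no verdict was returned.

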